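# Check the caps on the sloping bottle rack

## Robot

A 6-joint arm with a two-finger parallel gripper is mounted at the origin on a cart in front of the work surface, level with it; the furniture and walls round the work are solid. World frame = base frame: x ahead of the robot, y to its left, z up, the work surface at z = 0. Lengths are in m, angles in rad, forces in N, time in s.
With the tool pointing down it reaches from about 0.3 to 0.75 m from the base axis. Payload 8.5 kg.
Tool frame: the origin (TCP) lies between the finger pads; the fingertips stand 8 mm ahead of it and the grasp point (between the pads) lies 11 mm behind it; z points along the fingers, y is the direction in which the jaws open and shut (so a half turn about z gives the same grasp; the last joint's range is limited). The gripper opens to 88 mm and grips with 3 to 60 N. Pads are 18 mm wide; open, the fingers measure 123 mm over their backs; the gripper's body (75 mm by 187 mm) begins 45 mm behind the grasp point.
Start: joints at [1.088, 0.381, 1.297, -0, 1.464, -0.215], TCP at [0.146, 0.53, 0.247] pointing down, gripper open.
Joint ranges: [-3.11, 3.11], [-0.89, 2.33], [0.22, 2.48], [-1.42, 4.56], [0.17, 2.85], [-2.88, 2.88]. Speed limits (rad/s): [2.39, 2.39, 3.14, 3.14, 3.14, 3.14].

## Interface

Orientations are given as a rotation vector (axis times angle).
In Python, from plant import bot gives the robot as it stands.
- The arm moves only by the tool servo_tool, never from a script. Its argument "commands" is a list that holds one entry, the list of rows, each a list of 5 numbers: the shift along the world's x, y, z in mm, then the turn about the world's z in degrees, then the finger opening in mm, from 0 to 88.1. In form: [[[x, y, z, roll, hand], ...]]. A call has 1 to 20 rows; each row is the pose to reach, as a shift and turn from the pose commanded when the call began; what a row does not reach only later rows make up. A row lasts 1/10 s, in which the tool goes at most 50 mm and 8.59 degrees, less where a joint would pass 70% of its speed; a pose out of reach is approached as far as the arm can. A call with a gripper value outside its range is refused whole. The fingers move at their own pace and stop on an object; "squeeze" is the grip in N (left out, the last holds). Time passes only in rows, so rows that repeat a pose let the fingers close. It gives the time, the measured TCP pose, the force and the opening at its end, in the units of the state.
- bot.get_state(): the state, without advancing time (a new reading comes with each control period).
- bot.capture(name): name is "scene" or "top" or "wrist"; returns a dict with "image" (384x512x3 uint8, red, green, blue), "depth" (384x512 float32, m along the optical axis (not along the pixel's ray), 0 where there is no reading), "fx", "fy", "cx", "cy" (pixels), "cam_to_world" (4x4, takes a point from camera to world coordinates); the wrist camera has in their place "tool_from_camera" (4x4, takes a point from camera to tool coordinates, whose origin is the TCP and whose axes are the flange's). Camera axes: x right, y down, z forward; pixel columns grow to the right and rows downward; lengths in m; the calibration is good to about 2 mm. The wrist camera is an equidistant fisheye: a pixel r from the principal point sees the ray r / f radians off the axis. A picture is of the moment at which its call begins: read the wrist's pose just before it.
- bot.finish_job(): hands the job in, once; it reports no verdict.
The state is a dict: "t": time; "qpos": joint angles; "qd": joint speeds; "tau": joint torques, N m; "eef_pos": TCP position; "eef_rot": TCP orientation; "wrist_force": force on the tool from outside, world axes, zero at the start; "torque": the same for the moment, N m; "gripper_width": opening from 0.0 (shut) to 1.0 (fully open).
Only numpy, scipy, OpenCV 4.12 (cv2) and the standard library are available. Lean on these libraries where they do the work, as an engineer would, in place of code of your own. Each camera call takes 0.05 s, during which the arm holds its last target.

## Task

Give the cap of every bottle in the sloping rack a gentle anticlockwise twist of about 30 degrees while the bottle stands in its pocket, without turning it back: a tight cap gives only slightly and stops, a loose one turns with your fingers. Set every bottle whose cap is loose upright on the floor of the steel tray for rework without dropping it, and leave the bottles with tight caps in the rack. Do not force or jam a bottle, do not unscrew a cap far, and leave the vial and the tube holder nearby where they stand.

Things in the scene. Friction and masses are not known exactly. Their poses are not given: they have to be found in the camera images.
- rack: Grey block, fixed, on a 120 x 270 x 6 mm foot plate. Origin under the plate's middle, on the table; x to its back, y along the row, z up. Three square pockets (36 mm wide, 30 deep) at y = -85, 0, 85 mm; their axes lean 0.52 rad (30 deg) from vertical, open ends towards rack -x (towards the robot). Pocket floors' centres: x 9, z 29 mm. Nothing on it is higher than 74 mm.
- tray: Shallow open steel rework tray, 150 (x) x 210 (y) x 18 mm outside, walls and floor 4 mm thick, fixed to the table. Origin: under its centre, on the table; z up. The weighing balance between rack and tray stands up to about 100 mm high: carry over it.
- vial_a: Bystander: a small round glass vial with a dark screw cap, 24 mm across, 54 mm tall, standing loose on the table near the rack. Origin: centre of its underside. Leave it alone.
- holder: Bystander: a round black rubber tube holder, 69 mm across, 51 mm tall, standing loose on the table between rack and tray. Origin: centre of its underside. Leave it alone.
- bottle_1: One of three like bottles, about 85 g: white square body 34 x 34 x 48 mm, neck 22 mm across from 56 to 62 mm, ribbed grey round screw cap 29 mm across from 62 to 84 mm above the underside. Leans loose in a rack pocket (1 mm play a side) that keeps it from turning; which pocket varies. Origin: centre of its underside; z up its axis to the cap.
- cap_1 (a joint): Turn of bottle_1's cap about the bottle's z, rad: 0 at the start, grows anticlockwise seen from above the cap; cannot go clockwise of 0. A tight cap gives 0.1 (at 0.12 N m) and stops dead; a loose one turns on to 1.5 (at 0.06 N m). It stays where left and never comes off: a bottle can be lifted by it. A raised bar on top shows the turn.
- bottle_2: One of three like bottles, about 85 g: white square body 34 x 34 x 48 mm, neck 22 mm across from 56 to 62 mm, ribbed grey round screw cap 29 mm across from 62 to 84 mm above the underside. Leans loose in a rack pocket (1 mm play a side) that keeps it from turning; which pocket varies. Origin: centre of its underside; z up its axis to the cap.
- cap_2 (a joint): Turn of bottle_2's cap about the bottle's z, rad: 0 at the start, grows anticlockwise seen from above the cap; cannot go clockwise of 0. A tight cap gives 0.1 (at 0.12 N m) and stops dead; a loose one turns on to 1.5 (at 0.06 N m). It stays where left and never comes off: a bottle can be lifted by it. A raised bar on top shows the turn.
- bottle_3: One of three like bottles, about 85 g: white square body 34 x 34 x 48 mm, neck 22 mm across from 56 to 62 mm, ribbed grey round screw cap 29 mm across from 62 to 84 mm above the underside. Leans loose in a rack pocket (1 mm play a side) that keeps it from turning; which pocket varies. Origin: centre of its underside; z up its axis to the cap.
- cap_3 (a joint): Turn of bottle_3's cap about the bottle's z, rad: 0 at the start, grows anticlockwise seen from above the cap; cannot go clockwise of 0. A tight cap gives 0.1 (at 0.12 N m) and stops dead; a loose one turns on to 1.5 (at 0.06 N m). It stays where left and never comes off: a bottle can be lifted by it. A raised bar on top shows the turn.

How it is judged:
By the outcome, as a careful person would: the job done as asked, in the order asked, and still so for the second after the job is handed in, with the robot touching nothing.
It also fails if it takes over 67 s, if anything falls off the work surface, if the arm or the gripper's body presses on something with over 40 N, if the wrist force passes 120 N, or if a joint passes its speed limit or range.

## Working session

There is one attempt and no reset: what is moved stays moved. The work goes in short steps, Python scripts to look and compute and a tool call to move; the robot and the scene stay as the last step left them, time stands still between calls to the robot, and variables do not carry over. Pictures are saved under pics/ and viewed, and the job is handed in when it is done.

Besides the shell and the picture viewer there is one more tool, called after "Request:" as name([rows], argument=value, ...), one row to a line, values as JSON. servo_tool: Moves the arm, as the interface text tells. Its arguments: {"type":"object","properties":{"commands":{"type":"array"},"squeeze":{"type":"number"}},"required":["commands"]}

```bash
ls; mkdir -p pics; cat > h.py <<'E'
import numpy as np, cv2
from plant import bot
def cap(n,save=None,scale=1):
    c=bot.capture(n)
    if save: cv2.imwrite('pics/'+save,cv2.cvtColor(c['image'],cv2.COLOR_RGB2BGR))
    return c
def ray(c,u,v):
    d=np.array([(u-c['cx'])/c['fx'],(v-c['cy'])/c['fy'],1.]);T=np.array(c['cam_to_world'])
    return T[:3,3],T[:3,:3]@d
def onz(c,u,v,z):
    o,d=ray(c,u,v);return o+d*(z-o[2])/d[2]
def pts(c):
    z=c['depth'];v,u=np.mgrid[:z.shape[0],:z.shape[1]]
    P=np.stack([(u-c['cx'])/c['fx']*z,(v-c['cy'])/c['fy']*z,z],-1);T=np.array(c['cam_to_world'])
    return P@T[:3,:3].T+T[:3,3]
E
python3 - <<'E'
from h import *
import pickle
print(bot.get_state())
for n in('scene','top','wrist'):
    c=cap(n,n+'0.png'); pickle.dump(c,open(n+'0.pkl','wb'))
    print(n,c['fx'],c['cx'],c['cy'],c.get('cam_to_world',c.get('tool_from_camera')),(c['depth']>0).mean())
E
```

```text
pics
{'t': 0.0, 'qpos': array([ 1.08769759e+00,  3.81144711e-01,  1.29824514e+00,  1.48081100e-06,
        1.46358292e+00, -2.15275461e-01]), 'qd': array([-0.00054195, -0.00029248, -0.00103768, -0.0008703 , -0.00016019,
        0.00118832]), 'tau': array([ 2.09034471e-03, -4.37924981e+01, -2.24567592e+01,  7.15145376e-02,
        3.51530348e-02, -1.16657675e-04]), 'eef_pos': array([0.1454099 , 0.5301528 , 0.24617057]), 'eef_rot': array([-4.19376532e-01, -3.11299667e+00,  2.03595417e-03]), 'wrist_force': array([ 0.34959137, -0.32300151,  0.09835333]), 'torque': array([ 0.00874903,  0.01957424, -0.00123947]), 'gripper_width': 0.998566249788314}
scene 433.8382182570761 250.3738354864066 195.66492831083866 [[ 0.81597823 -0.40404935  0.41342914 -0.00206814]
 [-0.57796826 -0.58443865  0.56954733 -0.79162355]
 [ 0.01149874 -0.70368714 -0.71041691  0.998014  ]
 [ 0.          0.          0.          1.        ]] 0.9957173665364584
top 410.62836195224264 266.7028341079348 193.68941406840776 [[ 0.01164431 -0.98709899  0.15968718  0.37607155]
 [-0.9999265  -0.01095554  0.00519298 -0.05854442]
 [-0.00337653 -0.15973592 -0.98715401  1.17460524]
 [ 0.          0.          0.          1.        ]] 0.9957987467447916
wrist 297.3186396354542 250.62110515641223 192.43625875195164 [[ 2.33175030e-04 -9.61702174e-01 -2.74096469e-01  7.07616864e-02]
 [ 9.99999914e-01  1.29872161e-04  3.95031249e-04  1.35673701e-04]
 [-3.44304910e-04 -2.74096537e-01  9.61702121e-01 -1.38837523e-01]
 [ 0.00000000e+00  0.00000000e+00  0.00000000e+00  1.00000000e+00]] 0.9786478678385416
```

View pics/scene0.png

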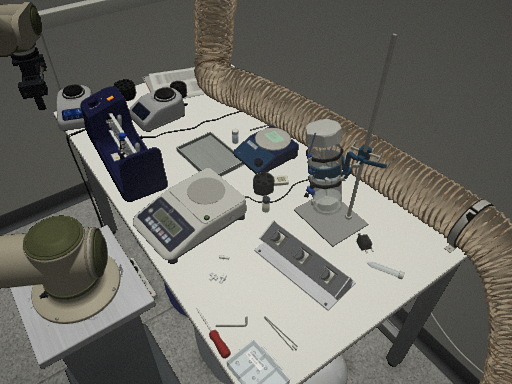

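View pics/top0.png

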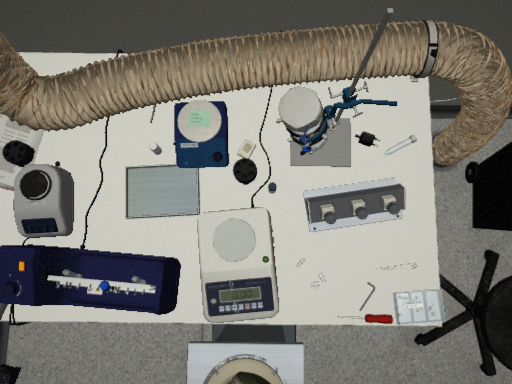

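View pics/wrist0.png

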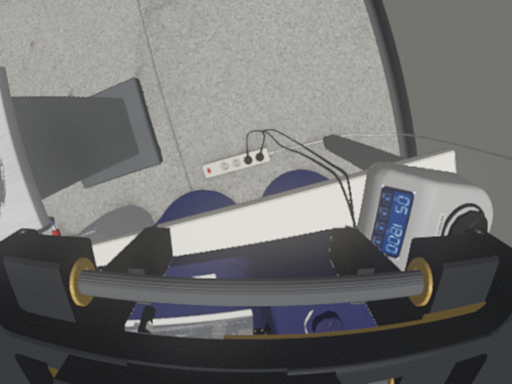

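```bash
python3 - <<'E'
import pickle;from h import *
c=pickle.load(open('top0.pkl','rb'))
im=c['image'];
crop=cv2.resize(im[165:240,290:420],None,fx=6,fy=6,interpolation=cv2.INTER_CUBIC)
cv2.imwrite('pics/rackcrop.png',crop[...,::-1])
P=pts(c)
z=P[...,2]
h=np.clip(z*1500,0,255).astype(np.uint8)
cv2.imwrite('pics/h.png',cv2.resize(cv2.applyColorMap(h,2)[60:330,100:440],None,fx=2,fy=2))
for u,v in[(327,213),(358,210),(389,206),(300,100),(330,100),(162,190),(235,240),(245,171),(272,187),(127,167),(198,167),(200,214),(127,218)]:
    print((u,v),P[v,u].round(4),im[v,u])
c=pickle.load(open('scene0.pkl','rb'))
crop=cv2.resize(c['image'][215:310,245:365],None,fx=6,fy=6,interpolation=cv2.INTER_CUBIC)
cv2.imwrite('pics/rackcrop2.png',crop[...,::-1])
E
```

```text
(327, 213) [ 0.5005 -0.2124  0.0973] [75 75 76]
(358, 210) [ 0.5087 -0.2931  0.1028] [40 42 41]
(389, 206) [ 0.5206 -0.3755  0.1004] [38 39 37]
(300, 100) [ 0.7314 -0.1261  0.2988] [177 177 167]
(330, 100) [ 0.854  -0.2395 -0.0011] [206 207 196]
(162, 190) [0.5727 0.2505 0.0052] [137 147 146]
(235, 240) [0.4273 0.029  0.091 ] [175 179 169]
(245, 171) [0.6214 0.0088 0.0513] [34 34 34]
(272, 187) [ 0.5763 -0.0671  0.0538] [50 56 68]
(127, 167) [0.637  0.3521 0.017 ] [115 121 112]
(198, 167) [0.637  0.1451 0.0266] [36 54 69]
(200, 214) [0.4962 0.1256 0.0782] [197 195 186]
(127, 218) [0.4907 0.3475 0.0021] [100 101  97]
```

View pics/rackcrop.png

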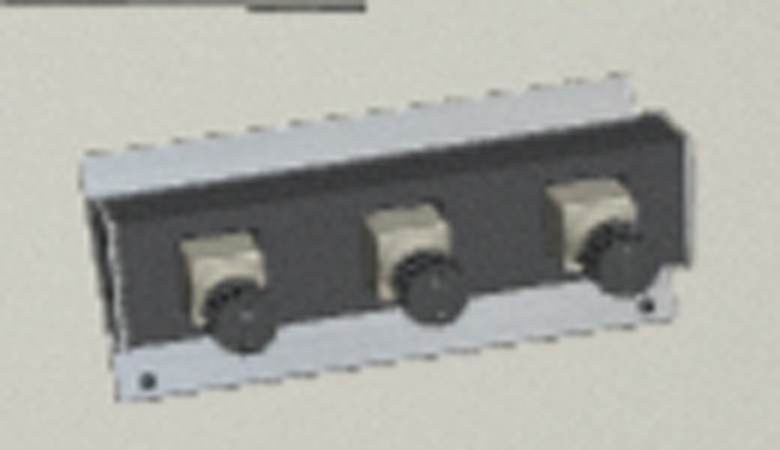

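View pics/h.png

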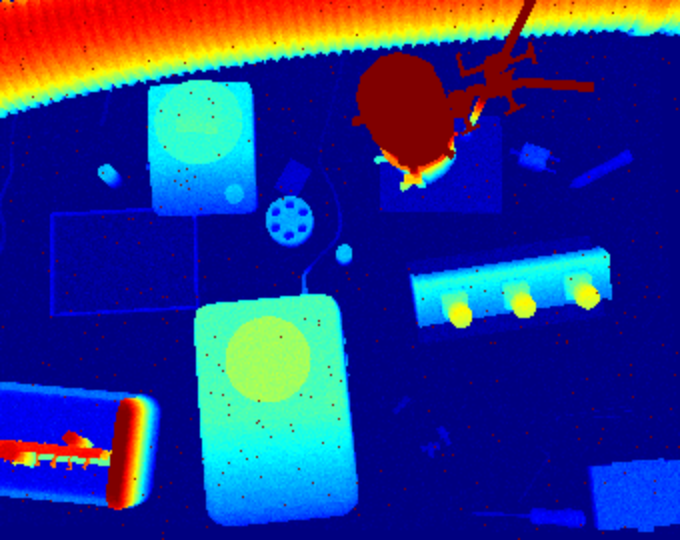

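View pics/rackcrop2.png

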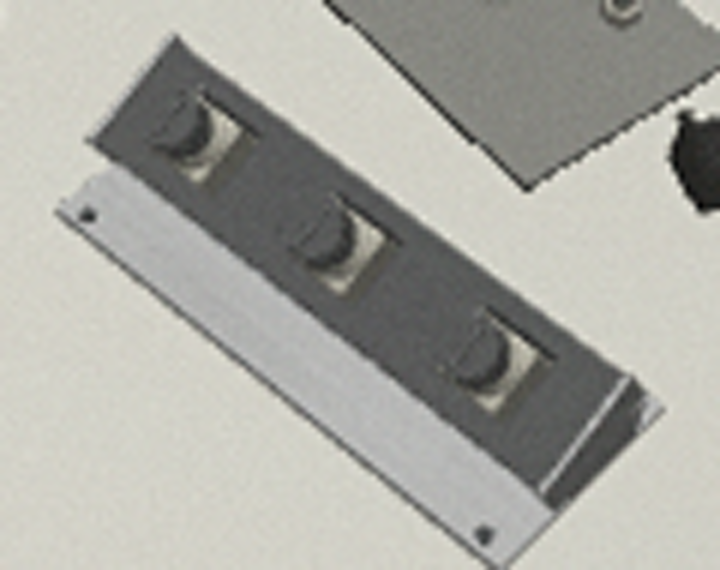

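```bash
cat > geo.py <<'E'
import pickle;from h import *
c=pickle.load(open('top0.pkl','rb'))
px=np.array([(83,155),(628,74),(676,318),(118,402)])/6+[290-.42,165-.42]
W=np.array([onz(c,u,v,0.006) for u,v in px])
L=np.array([(.06,.135),(.06,-.135),(-.06,-.135),(-.06,.135)])
ctr=W[:,:2].mean(0);
A=(W[:,:2]-ctr);H=L.T@A;psi=np.arctan2(H[0,1]-H[1,0],H[0,0]+H[1,1])
R=np.array([[np.cos(psi),-np.sin(psi)],[np.sin(psi),np.cos(psi)]])
ax=np.array([-.5,0,.866])
def bot_pt(i,h): # i=0 left(+y)
    y=[.085,0,-.085][i];p=np.array([.009,y,.029])+ax*h
    return np.array([*(ctr+R@p[:2]),p[2]])
E
python3 - <<'E'
from geo import *
print(W.round(4),ctr.round(4),psi,np.degrees(psi));print((A-(L@R.T)).round(4))
for i in range(3): print(i,bot_pt(i,84).round(4) if 0 else bot_pt(i,.084).round(4),bot_pt(i,.073).round(4))
P=pts(c)
# cap top points: z>0.085 in the rack region
for i in range(3):
    b=bot_pt(i,.08)
    m=(np.hypot(P[...,0]-b[0],P[...,1]-b[1])<.025)&(P[...,2]>.088)
    v,u=np.nonzero(m);q=P[m]
    print(i,m.sum(),q.mean(0).round(4),q[:,0].min(),q[:,0].max(),q[:,1].min(),q[:,1].max(),q[:,2].max(),u.mean(),v.mean())
    # predicted projection
    T=np.linalg.inv(c['cam_to_world'])
    for h in(.084,.062):
        w=T@[*bot_pt(i,h),1];print(h,w[0]/w[2]*c['fx']+c['cx'],w[1]/w[2]*c['fy']+c['cy'])
# tray
m=(abs(P[...,0]-.56)<.12)&(abs(P[...,1]-.25)<.13)&(P[...,2]>.011)&(P[...,2]<.022)&(P[...,1]>.12)
q=P[m];print(q[:,0].min(),q[:,0].max(),q[:,1].min(),q[:,1].max(),m.sum())
im=c['image'];cv2.imwrite('pics/tray.png',cv2.resize(im[155:230,115:215],None,fx=6,fy=6,interpolation=cv2.INTER_CUBIC)[...,::-1])
E
```

```text
[[ 0.5759 -0.1582  0.006 ]
 [ 0.6185 -0.4216  0.006 ]
 [ 0.5004 -0.4399  0.006 ]
 [ 0.4575 -0.1745  0.006 ]] [ 0.538  -0.2985] 0.1578141001362023 9.042081885459343
[[-0.0002 -0.0024]
 [-0.      0.0009]
 [ 0.0004  0.0014]
 [-0.0001  0.0002]]
0 [ 0.4921 -0.2198  0.1017] [ 0.4975 -0.2189  0.0922]
1 [ 0.5055 -0.3037  0.1017] [ 0.5109 -0.3028  0.0922]
2 [ 0.5188 -0.3877  0.1017] [ 0.5242 -0.3868  0.0922]
0 124 [ 0.4897 -0.2188  0.1004] 0.4743704446838846 0.5068159520591643 -0.2337227580845693 -0.20496489113657645 0.10976060560634648 329.6532258064516 217.0
0.084 330.0778508194196 216.04198233658758
0.062 328.31548097916243 212.74238492750743
1 124 [ 0.5031 -0.3024  0.1001] 0.4884640926490615 0.5211771302563094 -0.31786376368372793 -0.2889284366716648 0.10868138618387624 361.3790322580645 212.2983870967742
0.084 361.99672649654735 211.33627240383075
0.062 359.6402147565429 208.12976467746634
2 128 [ 0.5169 -0.3855  0.0997] 0.5000937655392902 0.535310120653107 -0.4019077469218088 -0.37293426141881364 0.10845527313268488 392.796875 207.453125
0.084 393.8152930362137 206.64535076466143
0.062 390.86834452986363 203.5313695310934
0.49170929192579066 0.679364756339998 0.1300113642522712 0.35779322128602203 384
```

View pics/tray.png

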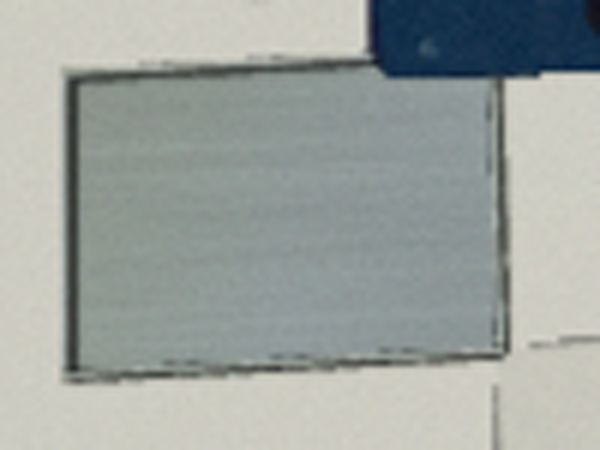

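```bash
python3 - <<'E'
from geo import *
P=pts(c)
for u,v in[(165,285),(150,270),(100,285),(60,280)]: print(P[v,u].round(3))
px=np.array([(66,72),(505,350),(66,378),(78,82),(490,80),(78,366)])/6+[115-.42,155-.42]
for u,v in px: print(onz(c,u,v,.018).round(4))
E
```

```text
[0.313 0.195 0.141]
[0.345 0.268 0.02 ]
[0.312 0.35  0.153]
[0.322 0.452 0.147]
[0.6379 0.3559 0.018 ]
[0.5059 0.1394 0.018 ]
[0.4903 0.3461 0.018 ]
[0.6331 0.3498 0.018 ]
[0.6362 0.1516 0.018 ]
[0.496  0.3408 0.018 ]
```

Request:
servo_tool([
  [[0,0,40,0,88],[0,0,80,0,88],[20,-40,90,4,88],[40,-85,90,8,88],[60,-130,90,12,88],[80,-175,90,16,88],[100,-220,90,20,88],[120,-260,90,24,88],[141,-305,90,24.4,88],[163,-350,80,24.4,88],[185,-395,70,24.4,88],[206,-440,50,24.4,88],[228,-485,30,24.4,88],[250,-530,10,24.4,88],[271,-575,-10,24.4,88],[292,-620,-30,24.4,88],[312,-665,-40,24.4,88],[332,-708,-50,24.4,88],[351,-748,-56,24.4,88],[351,-748,-56,24.4,88]],
])

```text
t: 2.15
eef_pos: [0.4973, -0.2213, 0.1891]
eef_rot: [0.243, -3.131, -0.001]
wrist_force: [-0.5, 0.4, -0.6]
gripper_width: 0.998
```

```bash
python3 - <<'E'
from h import *
print(bot.get_state()['eef_pos'])
c=cap('wrist','w1.png')
E
```

```text
[ 0.49732545 -0.22132955  0.18905337]
```

View pics/w1.png

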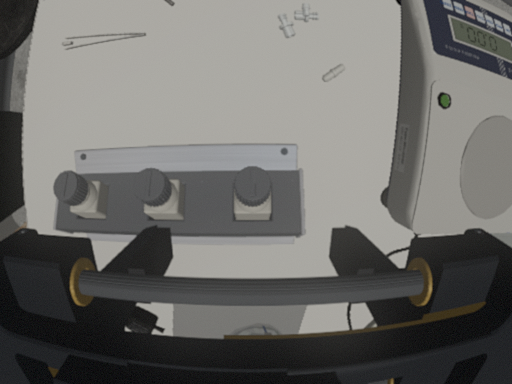

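```bash
cat >> h.py <<'E'
from scipy.spatial.transform import Rotation as Ro
def wray(c,s,u,v):
    du,dv=u-c['cx'],v-c['cy'];r=np.hypot(du,dv);f=c['fx'];th=r/f
    d=np.array([np.sin(th)*du/(r+1e-9),np.sin(th)*dv/(r+1e-9),np.cos(th)])
    M=np.eye(4);M[:3,:3]=Ro.from_rotvec(s['eef_rot']).as_matrix();M[:3,3]=s['eef_pos']
    M=M@np.array(c['tool_from_camera'])
    return M[:3,3],M[:3,:3]@d
def wproj(c,s,p):
    M=np.eye(4);M[:3,:3]=Ro.from_rotvec(s['eef_rot']).as_matrix();M[:3,3]=s['eef_pos']
    M=M@np.array(c['tool_from_camera']);q=M[:3,:3].T@(np.asarray(p)-M[:3,3])
    th=np.arctan2(np.hypot(q[0],q[1]),q[2]);k=c['fx']*th/np.hypot(q[0],q[1]);return c['cx']+k*q[0],c['cy']+k*q[1]
E
python3 - <<'E'
from h import *
import geo
s=bot.get_state();c=cap('wrist')
im=c['image']
a=cv2.resize(im[160:230,45:195],None,fx=5,fy=5,interpolation=cv2.INTER_CUBIC)
b=cv2.resize(im[160:230,215:295],None,fx=5,fy=5,interpolation=cv2.INTER_CUBIC)
cv2.imwrite('pics/w1c.png',np.vstack([a,np.hstack([b,np.zeros((350,350,3),np.uint8)])])[...,::-1])
for i in range(3):
  for h in(.084,.062): print(i,h,wproj(c,s,geo.bot_pt(i,h)))
E
```

```text
0 0.084 (np.float64(252.61840930177868), np.float64(194.03144930568627))
0 0.062 (np.float64(252.4621748704124), np.float64(200.1199143359365))
1 0.084 (np.float64(149.44594672087146), np.float64(194.24701647948677))
1 0.062 (np.float64(157.31163620232502), np.float64(200.12257653538705))
2 0.084 (np.float64(66.08495140165067), np.float64(194.32273211034743))
2 0.062 (np.float64(78.13296436149747), np.float64(199.70772743456124))
```

View pics/w1c.png

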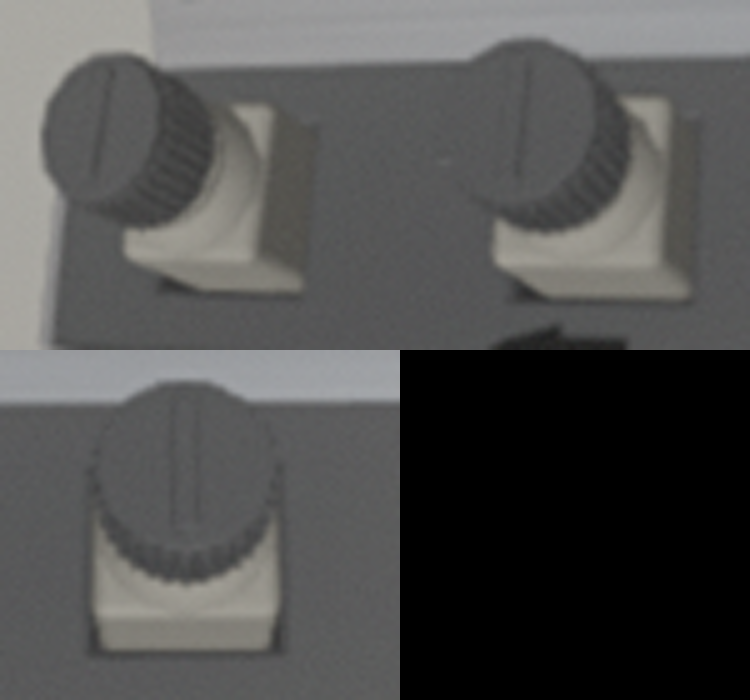

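```bash
python3 - <<'E'
from h import *
import geo
s=bot.get_state();c=cap('wrist')
print(s['eef_rot'],s['eef_pos'],s['qpos'])
for w in geo.W: print(w,wproj(c,s,w))
for (u,v,z) in[(298,145,.006),(296,242,.006),(75,151,.006),(252,181,.1017)]:
    o,d=wray(c,s,u,v);print((u,v),(o+d*(z-o[2])/d[2]).round(4), 'depth',(o+d*c['depth'][v,u]/ (d@ (wray(c,s,c['cx']+1e-6,c['cy'])[1]))).round(4))
print('cam',o)
E
```

```text
[ 2.44900462e-01 -3.13077052e+00 -1.85934735e-03] [ 0.49655035 -0.21866725  0.18971935] [-6.33147089e-01  4.16728842e-01  1.41316809e+00  7.87344509e-05
  1.31342147e+00 -2.36009300e+00]
[ 0.57586329 -0.15821762  0.006     ] (np.float64(289.2928594074293), np.float64(245.46255026498528))
[ 0.61847814 -0.421554    0.006     ] (np.float64(86.52413005477314), np.float64(241.13332369801913))
[ 0.50036461 -0.43986554  0.006     ] (np.float64(73.15020972602161), np.float64(152.29196236609107))
[ 0.45746858 -0.17446357  0.006     ] (np.float64(295.4264782138069), np.float64(146.11468913046536))
(298, 145) [ 0.4558 -0.1719  0.006 ] depth [ 4.563e-01 -1.708e-01  2.000e-04]
(296, 242) [ 0.5702 -0.1511  0.006 ] depth [ 0.5726 -0.1497  0.0006]
(75, 151) [ 0.4984 -0.437   0.006 ] depth [ 0.4982 -0.4364  0.007 ]
(252, 181) [ 0.4811 -0.2196  0.1017] depth [ 0.4814 -0.2195  0.1001]
cam [ 0.42687791 -0.22957501  0.32863847]
```

```bash
cat >> h.py <<'E'
def wpts(c,s):
    H,Wd=c['depth'].shape;v,u=np.mgrid[:H,:Wd].astype(float)
    du,dv=u-c['cx'],v-c['cy'];r=np.hypot(du,dv)+1e-9;th=r/c['fx']
    k=np.tan(th)/r;P=np.stack([du*k,dv*k,np.ones_like(du)],-1)*c['depth'][...,None]
    M=np.eye(4);M[:3,:3]=Ro.from_rotvec(s['eef_rot']).as_matrix();M[:3,3]=s['eef_pos'];M=M@np.array(c['tool_from_camera'])
    return P@M[:3,:3].T+M[:3,3]
def plane(q,it=4,tol=.002):
    for _ in range(it):
        m=q.mean(0);n=np.linalg.svd(q-m,full_matrices=False)[2][2];n*=np.sign(n[2])
        q=q[abs((q-m)@n)<tol]
    return q.mean(0),n,q
E
python3 - <<'E'
from h import *
import geo
s=bot.get_state();c=cap('wrist');P=wpts(c,s)
for i,(u,v,r) in enumerate([(252,183,12),(151.5,185,9),(66,186,7)]):
    vv,uu=np.mgrid[:384,:512];m=(np.hypot(uu-u,vv-v)<r)&(c['depth']>0)
    mm,n,q=plane(P[m]);
    Rn=geo.R.T@n[:2]
    print(i,len(q),mm.round(4),n.round(3),'rack-frame lean deg',np.degrees(np.arctan2(-Rn[0],n[2])).round(1),np.degrees(Rn[1]).round(1))
    b=geo.bot_pt(i,.08);w=(np.hypot(P[...,0]-b[0]+.005,P[...,1]-b[1])<.03)&(abs((P-mm)@n)<.003)
    q=P[w];t=geo.R.T@(q[:,:2]-mm[:2]).T
    print(' top face extent',q.min(0).round(4),q.max(0).round(4),q.mean(0).round(4),len(q))
E
```

```text
0 430 [ 0.4822 -0.2178  0.1026] [-0.532 -0.018  0.847] rack-frame lean deg 31.9 3.8
 top face extent [ 0.471  -0.236   0.0927] [ 0.4965 -0.2072  0.1098] [ 0.4832 -0.2218  0.1025] 990
1 247 [ 0.4963 -0.2986  0.1029] [-0.517  0.013  0.856] rack-frame lean deg 30.7 5.4
 top face extent [ 0.4844 -0.3199  0.094 ] [ 0.5098 -0.2907  0.1102] [ 0.4967 -0.3045  0.1025] 862
2 143 [ 0.51   -0.3835  0.1031] [-0.528 -0.036  0.848] rack-frame lean deg 31.9 2.7
 top face extent [ 0.4974 -0.4041  0.0931] [ 0.5228 -0.3741  0.11  ] [ 0.5099 -0.388   0.1022] 595
```

```bash
python3 - <<'E'
from h import *
import geo
c=geo.c;P=pts(c);ps=[(.4838,-.2205,.1023),(.497,-.304,.1025),(.510,-.387,.1025)]
n=np.array([-.52*.988,-.52*.157,.855]);n/=np.linalg.norm(n)
for i,p in enumerate(ps):
    w=(np.linalg.norm(P-p,axis=-1)<.022)&(abs((P-p)@n)<.005)
    q=P[w];v,u=np.nonzero(w);print(i,len(q),q.min(0).round(4),q.max(0).round(4),q.mean(0).round(4),u.min(),u.max(),v.min(),v.max())
    m,nn,qq=plane(q);print(m.round(4),nn.round(3))
from scipy import stats
sc=pickle.load(open('scene0.pkl','rb')) if 0 else None
import pickle
c=pickle.load(open('scene0.pkl','rb'));P=pts(c)
for i,p in enumerate(ps):
    w=(np.linalg.norm(P-p,axis=-1)<.022)&(abs((P-p)@n)<.005)
    q=P[w];print('scene',i,len(q),q.min(0).round(4),q.max(0).round(4),q.mean(0).round(4))
E
```

```text
0 88 [ 0.4744 -0.2328  0.0933] [ 0.4996 -0.2065  0.1098] [ 0.486  -0.2202  0.1018] 325 335 213 223
[ 0.4856 -0.2207  0.1015] [-0.528 -0.065  0.847]
1 82 [ 0.4885 -0.3179  0.0925] [ 0.5113 -0.2913  0.1087] [ 0.4991 -0.3044  0.1013] 357 367 209 218
[ 0.4981 -0.305   0.1008] [-0.517 -0.11   0.849]
2 86 [ 0.5001 -0.4019  0.0924] [ 0.5253 -0.3729  0.1085] [ 0.5131 -0.3881  0.1016] 388 399 204 214
[ 0.5135 -0.3883  0.1016] [-0.513 -0.058  0.856]
scene 0 86 [ 0.4732 -0.2383  0.0942] [ 0.4981 -0.2118  0.1102] [ 0.4851 -0.2251  0.1018]
scene 1 98 [ 0.4866 -0.3233  0.0927] [ 0.5124 -0.2946  0.111 ] [ 0.499  -0.3094  0.1021]
scene 2 107 [ 0.4997 -0.408   0.0919] [ 0.5242 -0.3789  0.1105] [ 0.5116 -0.3931  0.1019]
```

Request:
servo_tool([
  [[-6,-1,-10,-8,60],[-6.5,-0.7,-30,-17,60],[-6.5,-0.7,-60,-17,60],[-6.5,-0.7,-85,-17,60],[-6.5,-0.7,-100,-17,60],[-6.5,-0.7,-104.5,-17,60],[-6.5,-0.7,-104.5,-17,60],[-6.5,-0.7,-104.5,-17,60]],
], squeeze=10)

```text
t: 3.15
eef_pos: [0.4903, -0.2179, 0.0875]
eef_rot: [0.216, 3.133, -0.002]
wrist_force: [0.6, 0.6, 0.2]
gripper_width: 0.684
```

```bash
python3 - <<'E'
from h import *
s=bot.get_state();print(s['eef_pos'],s['wrist_force'],s['torque'],s['gripper_width'])
c=cap('wrist');cv2.imwrite('pics/w2.png',cv2.resize(c['image'][150:340,100:400],None,fx=2.5,fy=2.5)[...,::-1])
E
```

```text
[ 0.49033194 -0.21794575  0.0874856 ] [0.59990895 0.60006495 0.21631377] [ 0.01116172  0.00167498 -0.00922231] 0.6842387184958854
```

View pics/w2.png

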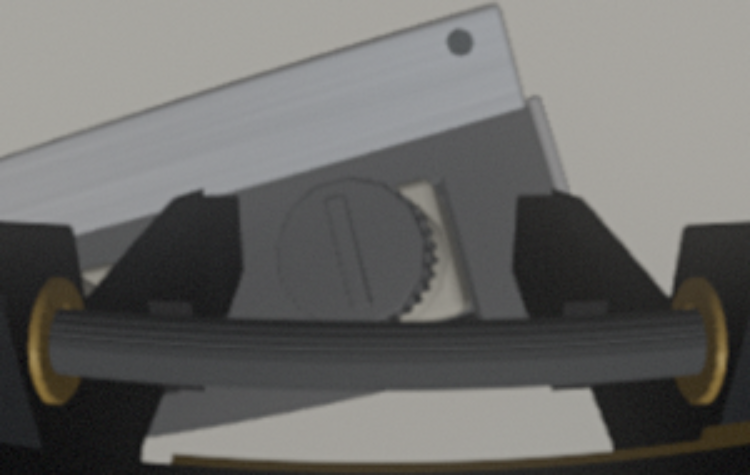

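```bash
python3 - <<'E'
from h import *
s=bot.get_state();c=cap('wrist');P=wpts(c,s)
for u,v in((242,251),(242,249)):
    o,d=wray(c,s,u,v);print((o+d*(.102-o[2])/d[2]).round(4))
vv,uu=np.mgrid[:384,:512];m=(np.hypot(uu-242,vv-250)<15)&(c['depth']>0)
print(plane(P[m])[:2])
m,n,_=plane(P[m])
w=(np.linalg.norm(P-m,axis=-1)<.024)&(abs((P-m)@n)<.0025);v,u=np.nonzero(w);print(u.min(),u.max(),v.min(),v.max(),P[w].min(0),P[w].max(0))
E
```

```text
[ 0.483  -0.2209  0.102 ]
[ 0.482  -0.2208  0.102 ]
(array([ 0.48224966, -0.22076841,  0.10254678]), array([-0.53444695, -0.0249426 ,  0.8448339 ]))
211 272 221 277 [ 0.47064857 -0.23586808  0.09263827] [ 0.49445734 -0.20717804  0.11020652]
```

Request:
servo_tool([
  [[-1.5,-1.5,0,0,45],[-1.5,-1.5,0,0,36],[-1.5,-1.5,0,0,20],[-1.5,-1.5,0,0,20],[-1.5,-1.5,0,0,20],[-1.5,-1.5,0,0,20],[-1.5,-1.5,0,0,20]],
], squeeze=10)

```text
t: 3.95
eef_pos: [0.4886, -0.2198, 0.0863]
eef_rot: [0.218, 3.134, -0.0]
wrist_force: [0.4, 0.5, 2.1]
gripper_width: 0.339
```

Request:
servo_tool([
  [[0,0,0,4,20],[0,0,0,8,20],[0,0,0,12,20],[0,0,0,16,20],[0,0,0,20,20],[0,0,0,24,20],[0,0,0,28,20],[0,0,0,32,20],[0,0,0,34,20],[0,0,0,34,20]],
])

```text
t: 4.95
eef_pos: [0.4893, -0.2214, 0.0868]
eef_rot: [-0.708, 3.059, -0.006]
wrist_force: [0.7, -5.0, 2.3]
gripper_width: 0.34
```

```bash
python3 - <<'E'
from h import *
s=bot.get_state();print(s['eef_pos'],s['wrist_force'],s['torque'],s['gripper_width'],s['qpos'][5])
c=cap('wrist');cv2.imwrite('pics/w3.png',cv2.resize(c['image'][150:340,100:400],None,fx=2.5,fy=2.5)[...,::-1])
E
```

```text
[ 0.4892961  -0.22142072  0.08683734] [ 0.66659743 -4.98009704  2.26551012] [-1.03792178 -0.14295059 -0.29000742] 0.34045203365820603 -2.670159126782277
```

View pics/w3.png

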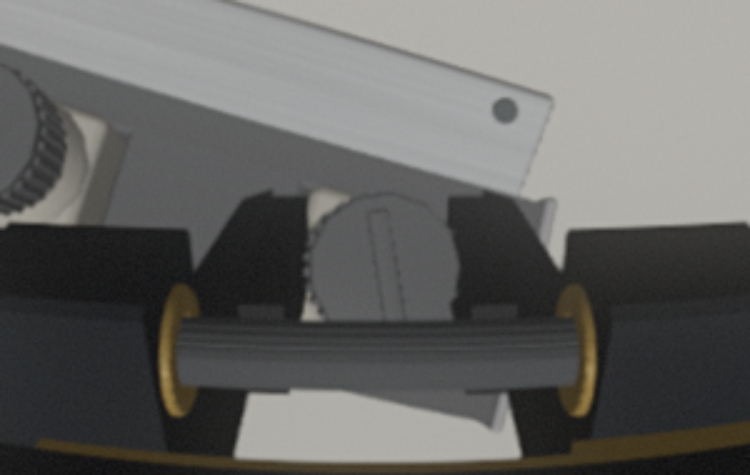

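Request:
servo_tool([
  [[0,0,0,0,40],[0,0,0,0,60],[0,0,0,0,60],[0,0,25,0,60],[0,0,50,0,60],[3,-20,60,-8,60],[7,-45,60,-16,60],[13.4,-84,60,-24,60],[13.4,-84,60,-32,60],[13.4,-84,40,-34,60],[13.4,-84,20,-34,60],[13.4,-84,20,-34,60]],
])

```text
t: 6.2
eef_pos: [0.5009, -0.3029, 0.1039]
eef_rot: [-0.217, -3.13, -0.005]
wrist_force: [-1.2, 0.0, 0.4]
gripper_width: 0.685
```

```bash
cat > look.py <<'E'
from h import *
import sys
s=bot.get_state();print(s['t'],s['eef_pos'],s['wrist_force'],s['torque'],s['gripper_width'],s['qpos'].round(3))
c=cap('wrist');cv2.imwrite('pics/'+sys.argv[1],cv2.resize(c['image'][120:340,60:400],None,fx=2.3,fy=2.3)[...,::-1])
P=wpts(c,s);n0=np.array([-.528,-.06,.847])
if len(sys.argv)>2:
    u0,v0=map(float,sys.argv[2:4]);vv,uu=np.mgrid[:384,:512];m=(np.hypot(uu-u0,vv-v0)<9)&(c['depth']>0)
    m,n,_=plane(P[m]);w=(np.linalg.norm(P-m,axis=-1)<.026)&(abs((P-m)@n0)<.0025);q=P[w]
    print('top',m,n,(q.min(0)+q.max(0))/2,'ctr',((q.min(0)+q.max(0))/2-.011*n0).round(4))
E
python3 look.py w4.png 245 220
```

```text
6.2 [ 0.50094655 -0.30285113  0.10387457] [-1.17894255  0.01414998  0.37039413] [ 0.03881073 -0.03854953  0.02525773] 0.6846055924417694 [-0.746  0.579  1.401  0.     1.168 -2.178]
top [ 0.49041167 -0.30426433  0.0851236 ] [ 0.94438475 -0.19063516  0.26794716] [ 0.50262831 -0.29230636  0.09395377] ctr [ 0.5084 -0.2916  0.0846]
```

View pics/w4.png

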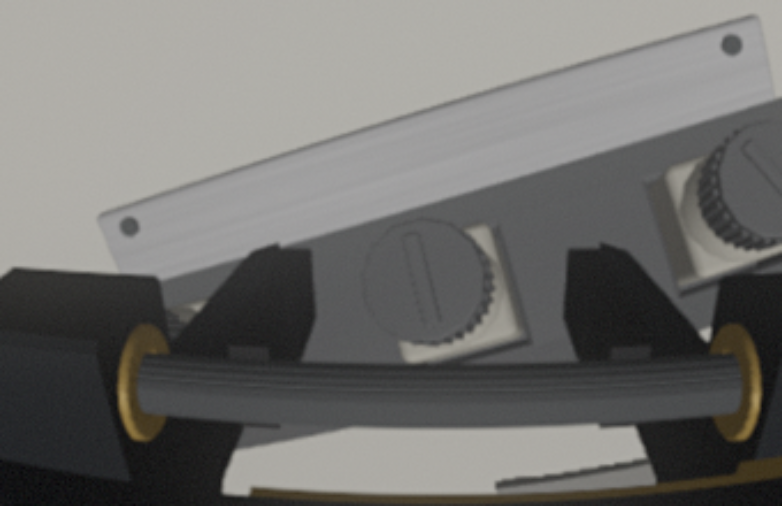

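```bash
python3 look.py w5.png 244 242
```

```text
6.25 [ 0.50154096 -0.30333054  0.10544769] [0.06331374 0.07285525 1.34498752] [ 0.02206133 -0.00674495  0.00851172] 0.679904432505246 [-0.746  0.577  1.398  0.     1.169 -2.178]
top [ 0.49736191 -0.30605746  0.10364952] [-0.53359364 -0.18683046  0.82484678] [ 0.49635574 -0.3052948   0.10170882] ctr [ 0.5022 -0.3046  0.0924]
```

Request:
servo_tool([
  [[0,-1,-10,0,50],[0,-1,-20,0,45],[0,-1,-20,0,36],[0,-1,-20,0,20],[0,-1,-20,0,20],[0,-1,-20,0,20],[0,-1,-20,0,20],[0,-1,-20,0,20]],
])

```text
t: 7.1
eef_pos: [0.502, -0.3048, 0.0864]
eef_rot: [0.217, 3.134, -0.0]
wrist_force: [-0.2, 0.8, -0.0]
gripper_width: 0.343
```

Request:
servo_tool([
  [[0,0,0,4,20],[0,0,0,8,20],[0,0,0,12,20],[0,0,0,16,20],[0,0,0,20,20],[0,0,0,24,20],[0,0,0,28,20],[0,0,0,32,20],[0,0,0,34,20],[0,0,0,34,20]],
])

```text
t: 8.1
eef_pos: [0.5027, -0.3066, 0.0873]
eef_rot: [-0.708, 3.059, -0.008]
wrist_force: [0.7, -5.3, 1.8]
gripper_width: 0.333
```

```bash
python3 look.py w6.png 244 242
```

```text
8.1 [ 0.50271028 -0.30662146  0.08734527] [ 0.65466944 -5.33392756  1.81877087] [-0.9994221  -0.15539603 -0.2549063 ] 0.3334857887459266 [-7.480e-01  6.000e-01  1.415e+00 -1.000e-03  1.121e+00 -2.773e+00]
top [ 0.49429241 -0.31372524  0.10039537] [-0.38377183 -0.32093898  0.8658622 ] [ 0.49773363 -0.31284841  0.10190851] ctr [ 0.5035 -0.3122  0.0926]
```

View pics/w6.png

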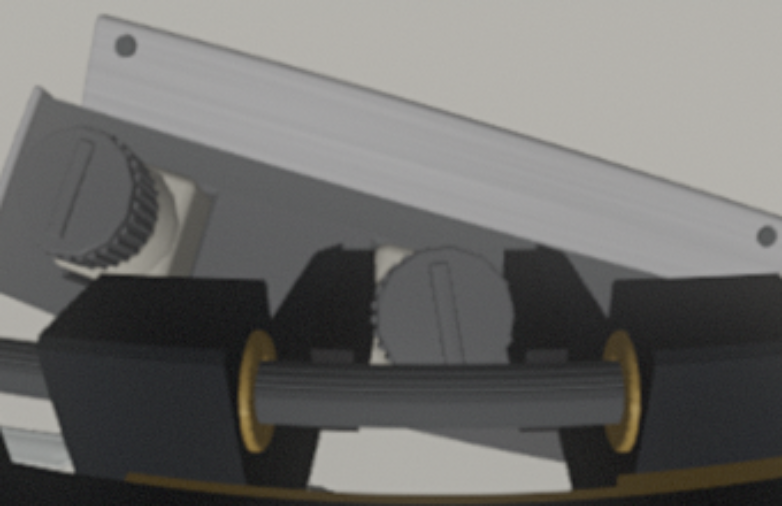

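Request:
servo_tool([
  [[0,0,0,0,40],[0,0,0,0,60],[0,0,0,0,60],[0,0,25,0,60],[0,0,50,0,60],[3,-20,60,-8,60],[7,-45,60,-16,60],[13.4,-84,60,-24,60],[13.4,-84,60,-32,60],[13.4,-84,40,-38,60],[13.4,-84,20,-38,60],[13.4,-84,20,-38,60]],
])

```text
t: 9.35
eef_pos: [0.5144, -0.3878, 0.1035]
eef_rot: [-0.326, -3.12, -0.006]
wrist_force: [-0.0, -0.1, -0.1]
gripper_width: 0.681
```

```bash
python3 look.py w7.png 243 242
```

```text
9.35 [ 0.51440658 -0.38775389  0.1035389 ] [-0.0373445  -0.07903828 -0.1224254 ] [-0.00660154  0.00062428 -0.0290829 ] 0.6808393306189074 [-0.829  0.668  1.216  0.     1.263 -2.192]
top [ 0.50952065 -0.3906193   0.10266967] [-0.51746078 -0.2267386   0.82512057] [ 0.50978753 -0.38930596  0.10188018] ctr [ 0.5156 -0.3886  0.0926]
```

View pics/w7.png

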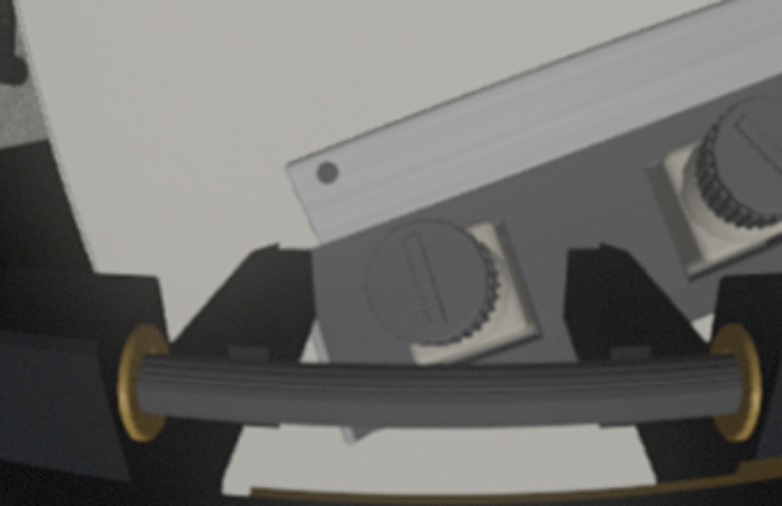

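Caps 1 and 2 turned about 30° (both loose). Cap 3 now sits between the fingers, centred at about (425,282) in the crop with its bar still at zero.

Request:
servo_tool([
  [[0,-0.5,-10,0,50],[0,-0.5,-20,0,45],[0,-0.5,-20,0,36],[0,-0.5,-20,0,20],[0,-0.5,-20,0,20],[0,-0.5,-20,0,20],[0,-0.5,-20,0,20],[0,-0.5,-20,0,20]],
])

```text
t: 10.2
eef_pos: [0.5154, -0.3894, 0.0864]
eef_rot: [0.327, 3.124, -0.0]
wrist_force: [-0.3, 0.3, -1.4]
gripper_width: 0.345
```

Request:
servo_tool([
  [[0,0,0,4,20],[0,0,0,8,20],[0,0,0,12,20],[0,0,0,16,20],[0,0,0,20,20],[0,0,0,24,20],[0,0,0,28,20],[0,0,0,32,20],[0,0,0,33,20],[0,0,0,33,20]],
])

```text
t: 11.2
eef_pos: [0.5153, -0.3902, 0.0867]
eef_rot: [-0.572, 3.089, -0.003]
wrist_force: [-1.0, -4.9, 1.0]
gripper_width: 0.333
```

```bash
python3 look.py w8.png 244 242
```

```text
11.2 [ 0.51531127 -0.39021108  0.08668065] [-1.02452667 -4.85367822  0.96636561] [-0.87316773  0.19801865 -0.24600287] 0.3328314920628977 [-8.310e-01  6.870e-01  1.232e+00 -1.000e-03  1.221e+00 -2.767e+00]
top [ 0.50642355 -0.39656401  0.09946515] [-0.47198021 -0.26989756  0.83927945] [ 0.51054971 -0.39662725  0.10134062] ctr [ 0.5164 -0.396   0.092 ]
```

View pics/w8.png

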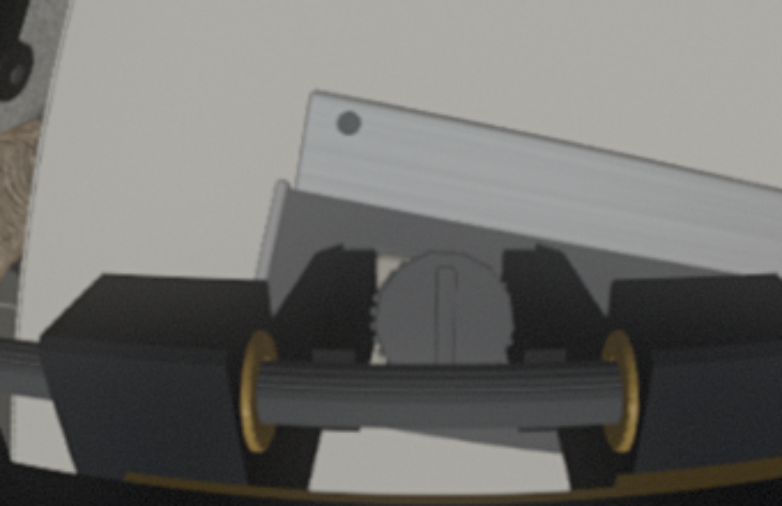

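Request:
servo_tool([
  [[0,0,0,0,40],[0,0,0,0,60],[0,0,0,0,60],[-2,0,25,0,60],[-5,10,50,-6,60],[-8,40,80,-12,60],[-13,84,100,-12,60],[-13,84,100,-12,60]],
])

```text
t: 12.05
eef_pos: [0.5028, -0.3015, 0.1895]
eef_rot: [-0.253, 3.128, -0.003]
wrist_force: [0.6, -0.0, 0.6]
gripper_width: 0.682
```

```bash
python3 - <<'E'
from h import *
s=bot.get_state();c=cap('wrist')
import pickle;pickle.dump((s,c),open('w9.pkl','wb'))
im=c['image'];cv2.imwrite('pics/w9.png',im[...,::-1])
# rectify cap tops: sample cap-plane
import geo
n=np.array([-.528,-.075,.847]);n/=np.linalg.norm(n)
ex=np.array([-np.sin(geo.psi),np.cos(geo.psi),0]);ex=ex-n*(ex@n);ex/=np.linalg.norm(ex);ey=np.cross(n,ex)
out=[]
for p in [(.4838,-.2210,.102),(.497,-.3050,.102),(.5103,-.389,.102)]:
    g=np.linspace(-.018,.018,240);mx=np.zeros((240,240),np.float32);my=mx.copy()
    for j,b in enumerate(g):
        for i,a in enumerate(g):
            mx[j,i],my[j,i]=wproj(c,s,np.array(p)+a*-ex+b*-ey*-1)
    out.append(cv2.remap(im,mx,my,cv2.INTER_CUBIC))
o=np.hstack(out);o=cv2.convertScaleAbs(o,alpha=2.0,beta=-40)
cv2.imwrite('pics/w9r.png',o[...,::-1])
E
```

```text
(no output)
```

View pics/w9.png

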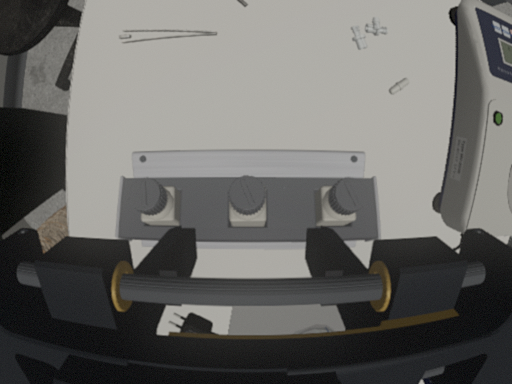

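View pics/w9r.png

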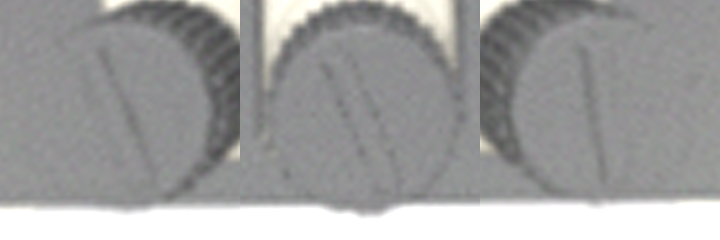

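Request:
servo_tool([
  [[-7,40,0,-4,60],[-13.8,85.5,-20,-8,60],[-13.8,85.5,-60,-8,60],[-13.8,85.5,-85,-8,55],[-13.8,85.5,-100,-8,50],[-13.8,85.5,-100,-8,38],[-13.8,85.5,-100,-8,20],[-13.8,85.5,-100,-8,20],[-13.8,85.5,-100,-8,20],[-13.8,85.5,-100,-8,20],[-13.8,85.5,-100,-8,20],[-13.8,85.5,-100,-5,20],[-13.8,85.5,-100,-2,20],[-13.8,85.5,-100,0,20],[-13.8,85.5,-100,0,20]],
], squeeze=12)

```text
t: 13.6
eef_pos: [0.4889, -0.2205, 0.0868]
eef_rot: [-0.248, 3.131, -0.003]
wrist_force: [-1.5, -3.6, 3.5]
gripper_width: 0.322
```

Request:
servo_tool([
  [[-1.2,-0.2,2.2,0,20],[-2.5,-0.4,4.4,0,20],[-5,-0.8,8.7,0,20],[-5,-0.8,8.7,0,20]],
])

```text
t: 14.0
eef_pos: [0.4834, -0.2209, 0.0956]
eef_rot: [-0.247, 3.131, -0.001]
wrist_force: [0.1, -4.3, 1.5]
gripper_width: 0.322
```

```bash
python3 look.py w10.png
```

```text
14.0 [ 0.48338923 -0.22085733  0.09558091] [ 0.09724724 -4.27064313  1.53954953] [-0.61443189 -0.03882832 -0.14384365] 0.32170075563458655 [-0.651  0.51   1.571 -0.     1.06  -2.38 ]
```

View pics/w10.png

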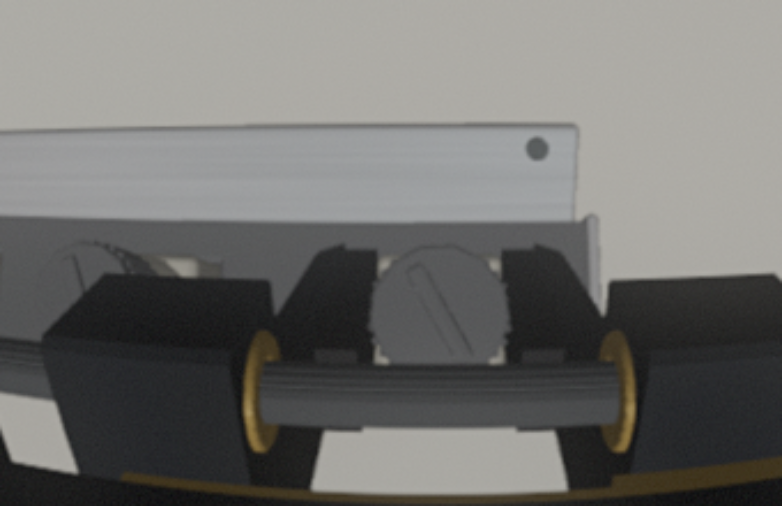

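Request:
servo_tool([
  [[-2.5,-1.2,4.4,0,20],[-5,-1.6,8.7,0,20],[-9.9,-2.4,17.3,0,20],[-14.8,-3.2,26,0,20],[-19.8,-4,34.6,0,20],[-24.7,-4.7,43.3,0,20],[-24.7,-4.7,60,0,20],[-24.7,-4.7,80,0,20],[-24.7,-4.7,80,0,20]],
])

```text
t: 14.95
eef_pos: [0.4593, -0.2259, 0.1774]
eef_rot: [-0.248, 3.128, -0.005]
wrist_force: [0.8, -0.2, -0.5]
gripper_width: 0.321
```

```bash
python3 look.py w11.png; python3 - <<'E'
from h import *
c=cap('scene');cv2.imwrite('pics/s11.png',cv2.resize(c['image'][130:310,190:370],None,fx=3.3,fy=3.3)[...,::-1])
E
```

```text
14.95 [ 0.45927054 -0.22585246  0.17742712] [ 0.77578132 -0.19054115 -0.51156946] [ 0.0054149  -0.00505136 -0.04446223] 0.32073920330952194 [-0.689  0.377  1.52   0.     1.24  -2.418]
```

View pics/s11.png

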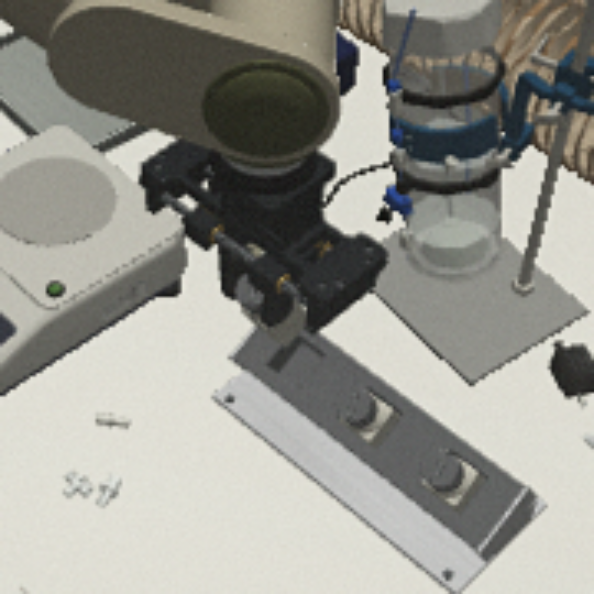

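View pics/w11.png

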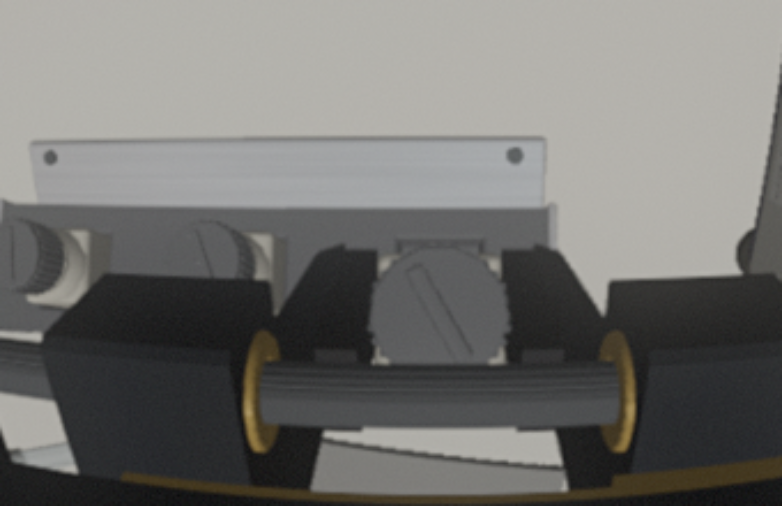

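Request:
servo_tool([
  [[0,0,25,0,20],[3,20,30,0,20],[10,55,30,0,20],[17,95,30,0,20],[24,135,30,0,20],[31,175,30,0,20],[38,215,30,0,20],[45,255,30,0,20],[52,295,30,0,20],[59,335,30,0,20],[66,375,30,0,20],[73,415,30,0,20],[79,455,30,0,20],[83,490,30,0,20],[85,510,30,0,20],[85.7,515.7,10,0,20],[85.7,515.7,-20,0,20],[85.7,515.7,-60,0,20],[85.7,515.7,-85,0,20],[85.7,515.7,-90,0,20]],
])

```text
t: 17.05
eef_pos: [0.5425, 0.2897, 0.0808]
eef_rot: [0.247, -3.124, 0.003]
wrist_force: [-0.2, -0.8, -0.3]
gripper_width: 0.322
```

```bash
python3 look.py w12.png; python3 - <<'E'
from h import *
c=cap('scene');cv2.imwrite('pics/s12.png',cv2.resize(c['image'][70:220,120:300],None,fx=4,fy=4)[...,::-1])
E
```

```text
17.05 [0.54254453 0.28969902 0.08075112] [-0.15010797 -0.77817039 -0.29662755] [ 0.02028827  0.00659676 -0.07747879] 0.3222443635052577 [ 0.298  0.651  1.332  0.     1.167 -1.431]
```

View pics/s12.png

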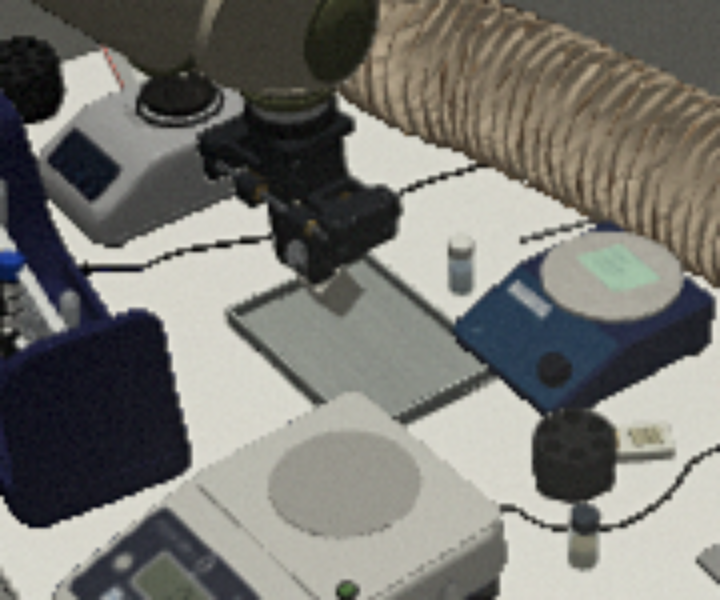

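View pics/w12.png

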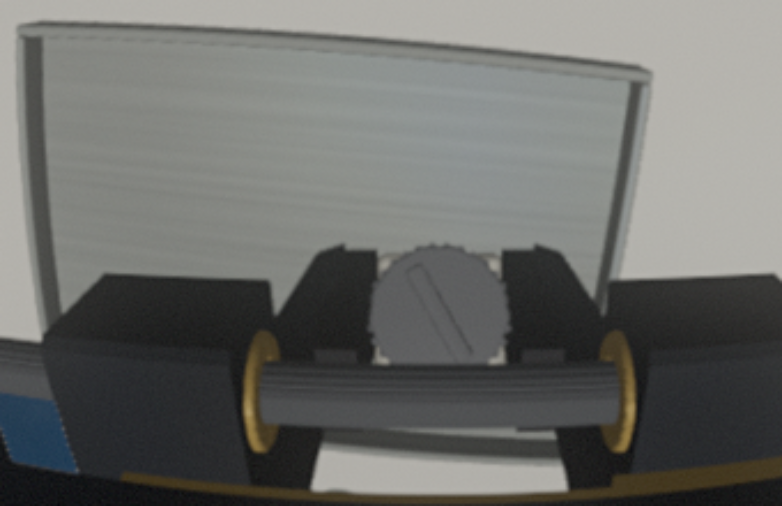

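Request:
servo_tool([
  [[0,0,-5,0,20],[0,0,-9,0,20],[0,0,-9,0,20],[0,0,-9,0,20],[0,0,-9,0,20],[0,0,-9,0,20]],
], squeeze=3)

```text
t: 17.75
eef_pos: [0.5446, 0.2904, 0.0762]
eef_rot: [-0.248, 3.131, 0.0]
wrist_force: [-0.7, -1.0, -1.1]
gripper_width: 0.326
```

```bash
cat > lean.py <<'E'
from h import *
import sys
s=bot.get_state();c=cap('wrist');print(s['t'],s['eef_pos'],s['wrist_force'],s['gripper_width']);P=wpts(c,s)
cv2.imwrite('pics/'+sys.argv[1],cv2.resize(c['image'][120:340,60:400],None,fx=2.3,fy=2.3)[...,::-1])
vv,uu=np.mgrid[:384,:512];m=(abs(uu-251)<20)&(vv>232)&(vv<272)&(c['depth']>0)
m,n,q=plane(P[m]);t=Ro.from_rotvec(s['eef_rot']).as_matrix()[:,0];print('n',n.round(3),'pt',m.round(4),len(q),'lean deg (+ = cap toward robot)',np.degrees(np.arctan2(n@[t[0],t[1],0],n[2])).round(1))
c=cap('scene');cv2.imwrite('pics/s'+sys.argv[1],cv2.resize(c['image'][110:190,160:260],None,fx=6,fy=6,interpolation=cv2.INTER_CUBIC)[...,::-1])
E
python3 lean.py w13.png
```

```text
17.75 [0.54464089 0.29040212 0.07624021] [-0.74610916 -0.97739443 -1.10268781] 0.32595142034811264
n [-0.501 -0.075  0.862] pt [0.5382 0.2899 0.091 ] 1461 lean deg (+ = cap toward robot) 30.5
```

View pics/w13.png

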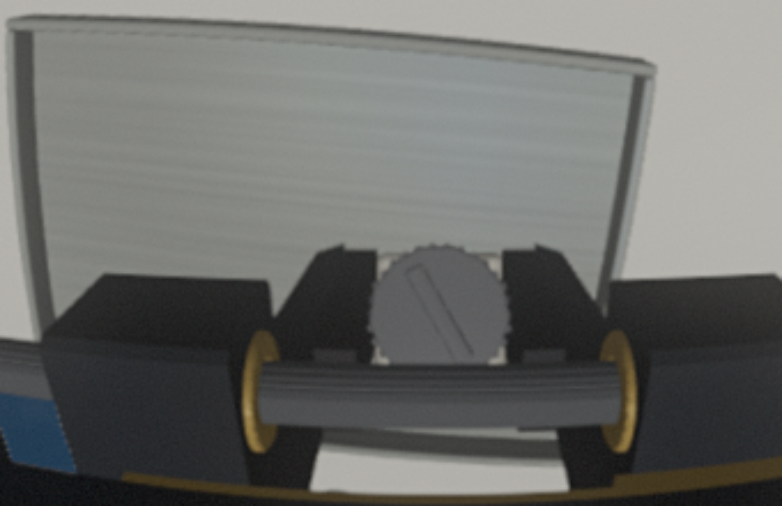

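View pics/sw13.png

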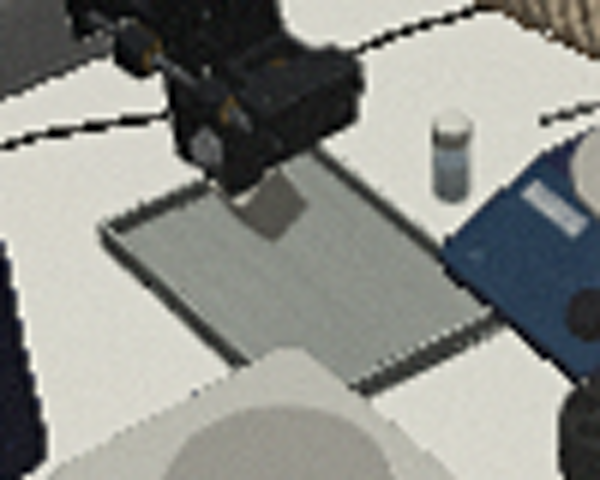

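Request:
servo_tool([
  [[0,0,-4,0,20],[0,0,-6.5,0,20],[1,0,-7,0,20],[3.2,0.5,-6.7,0,20],[6.4,1,-6,0,20],[6.4,1,-6,0,20]],
], squeeze=4)

```text
t: 18.45
eef_pos: [0.5514, 0.2915, 0.0701]
eef_rot: [-0.248, 3.131, 0.0]
wrist_force: [-1.6, 0.4, 3.4]
gripper_width: 0.326
```

```bash
python3 lean.py w14.png
```

```text
18.45 [0.55140328 0.29146322 0.07005059] [-1.63922296  0.35262895  3.4231633 ] 0.3264108214617084
n [-0.464 -0.052  0.884] pt [0.5441 0.291  0.087 ] 1302 lean deg (+ = cap toward robot) 27.8
```

Request:
servo_tool([
  [[3.6,0.6,0.6,0,20],[7,1.1,1.2,0,20],[10,1.6,1.6,0,20],[13.5,2.1,1.9,0,20],[17,2.7,2.1,0,20],[20,3.2,2,0,20],[20,3.2,2,0,20]],
])

```text
t: 19.25
eef_pos: [0.5713, 0.2946, 0.0718]
eef_rot: [-0.248, 3.132, -0.0]
wrist_force: [0.1, -0.5, -0.7]
gripper_width: 0.325
```

```bash
python3 lean.py w15.png
```

```text
19.25 [0.57128574 0.29457335 0.07177188] [ 0.13077104 -0.52405177 -0.7219367 ] 0.3253270628483442
n [-0.371 -0.019  0.928] pt [0.5643 0.2941 0.0895] 1176 lean deg (+ = cap toward robot) 21.7
```

View pics/w15.png

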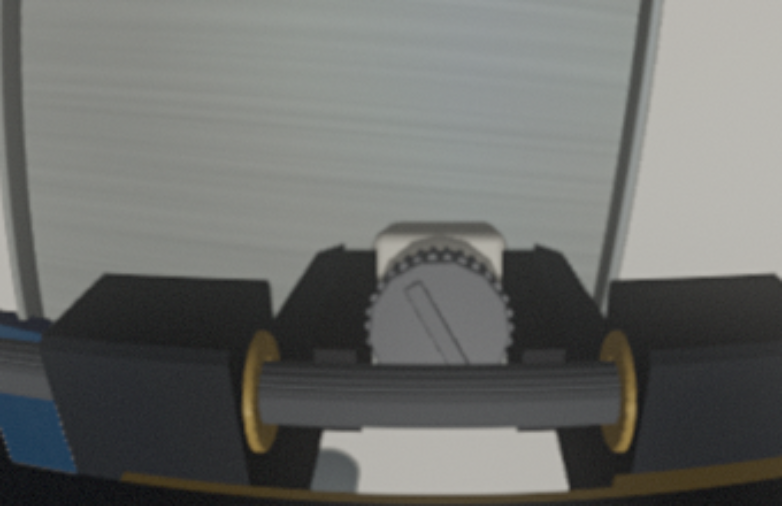

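View pics/sw15.png

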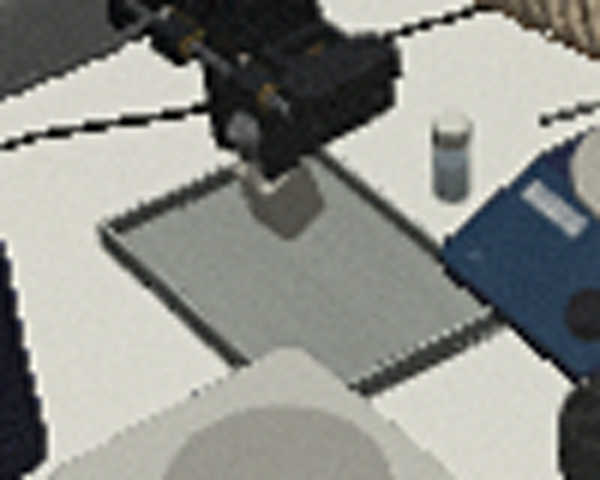

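Request:
servo_tool([
  [[0,0,-1.5,0,20],[1,0.2,-3,0,20],[4.5,0.7,-2.8,0,20],[8.5,1.3,-2.4,0,20],[12,1.9,-2.6,0,20],[15,2.4,-2.8,0,20],[15,2.4,-2.8,0,20]],
])

```text
t: 20.05
eef_pos: [0.5862, 0.297, 0.0689]
eef_rot: [0.248, -3.132, -0.0]
wrist_force: [0.6, -0.0, 0.6]
gripper_width: 0.324
```

```bash
python3 lean.py w16.png
```

```text
20.05 [0.58621681 0.29697451 0.06887162] [ 0.55750241 -0.01953308  0.55934836] 0.3236865880947736
n [-0.832 -0.04   0.554] pt [0.5781 0.2961 0.0873] 561 lean deg (+ = cap toward robot) 56.2
```

View pics/w16.png

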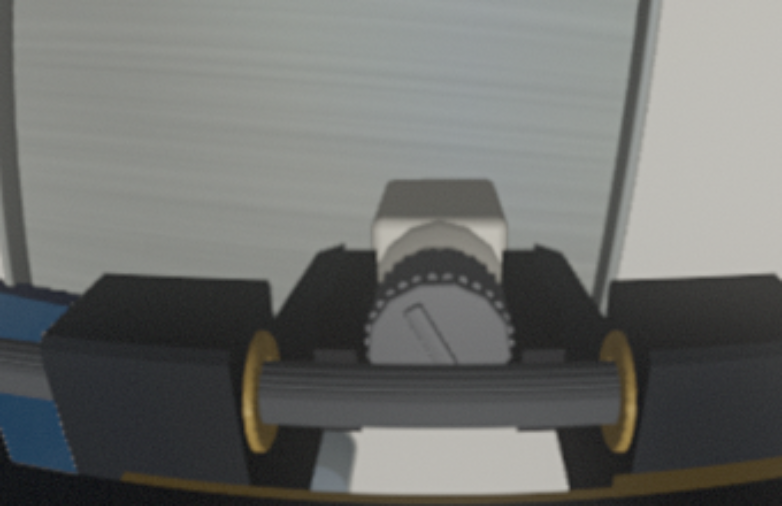

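View pics/sw16.png

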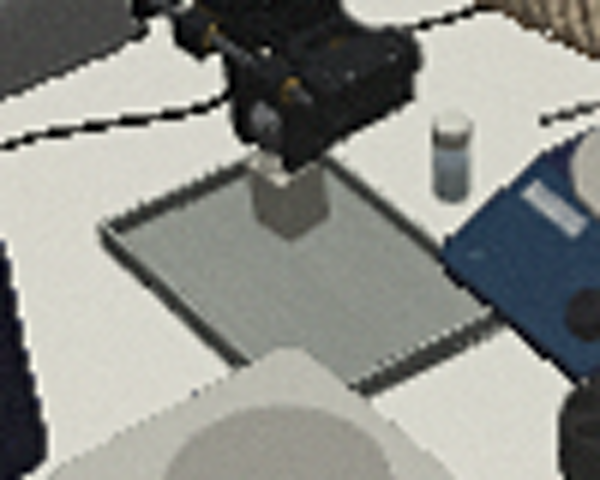

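```bash
python3 - <<'E'
from h import *
s=bot.get_state();c=cap('wrist');P=wpts(c,s)
u=251
for v in range(192,252,4): print(v,P[v,u].round(4))
m,n,q=plane(P[201:214,236:266].reshape(-1,3));print(m,n)
o,d=wray(c,s,u,199.);print(o+d*(.004-o[2])/d[2])
E
```

```text
192 [0.5729 0.2955 0.0045]
196 [0.5757 0.296  0.005 ]
200 [0.5756 0.2959 0.0147]
204 [0.5747 0.2958 0.0264]
208 [0.5739 0.2956 0.0368]
212 [0.5729 0.2954 0.0469]
216 [0.5731 0.2955 0.0528]
220 [0.5744 0.2957 0.0556]
224 [0.5756 0.2959 0.0585]
228 [0.5757 0.2959 0.0638]
232 [0.5738 0.2955 0.0736]
236 [0.5731 0.2954 0.0798]
240 [0.5727 0.2954 0.0851]
244 [0.5732 0.2954 0.0884]
248 [0.5747 0.2957 0.0892]
[0.57409577 0.29533649 0.0339596 ] [0.9831684  0.16333426 0.08186459]
[0.57819154 0.29635455 0.004     ]
```

Request:
servo_tool([
  [[2,0.3,-0.5,0,20],[4,0.6,-1,0,20],[6,1,-1.8,0,20],[6.5,1,-2.2,0,20],[6.5,1,-2.2,0,20]],
])

```text
t: 20.7
eef_pos: [0.5927, 0.2982, 0.0675]
eef_rot: [-0.248, 3.131, 0.001]
wrist_force: [-0.5, -0.3, 3.7]
gripper_width: 0.32
```

```bash
cat > face.py <<'E'
from h import *
s=bot.get_state();c=cap('wrist');P=wpts(c,s)
print(s['eef_pos'],s['wrist_force'],s['gripper_width'])
q=P[190:245,238:264].reshape(-1,3);q=q[(q[:,2]>.014)&(q[:,2]<.05)]
t=Ro.from_rotvec(s['eef_rot']).as_matrix()[:,0]
x=q@(-t);k=abs(x-np.median(x))<.006
p=np.polyfit(q[k,2],x[k],1);print(len(q),'lean',np.degrees(np.arctan(-p[0])).round(2),'front x',x[k].mean())
for v in range(188,252,5): print(v,P[v,251].round(4))
c=cap('scene');cv2.imwrite('pics/sf.png',cv2.resize(c['image'][110:190,160:260],None,fx=6,fy=6,interpolation=cv2.INTER_CUBIC)[...,::-1])
E
python3 face.py
```

```text
[0.59270876 0.29815941 0.06749048] [-0.4549241  -0.33509742  3.68200765] 0.32021945424222376
486 lean -0.93 front x 0.616299003292953
188 [0.5765 0.2962 0.0046]
193 [0.5769 0.2962 0.016 ]
198 [0.577  0.2962 0.0269]
203 [0.5766 0.2961 0.0382]
208 [0.5772 0.2962 0.0458]
213 [0.5773 0.2962 0.0537]
218 [0.579  0.2965 0.057 ]
223 [0.5808 0.2968 0.0596]
228 [0.5812 0.2968 0.0656]
233 [0.5804 0.2967 0.0737]
238 [0.5805 0.2967 0.0793]
243 [0.5799 0.2966 0.0861]
248 [0.5808 0.2967 0.0892]
```

View pics/sf.png

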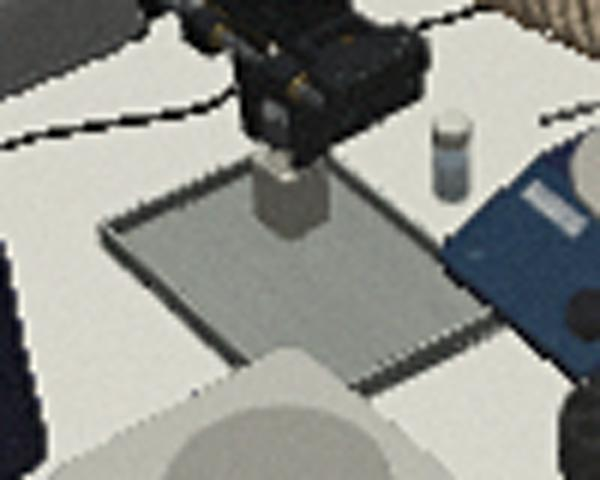

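Request:
servo_tool([
  [[0,0,0,0,32],[0,0,0,0,36],[0,0,0,0,44],[0,0,0,0,56],[0,0,10,0,60],[0,0,35,0,60],[0,0,70,0,60],[0,0,110,0,60],[0,0,135,0,60]],
])

```text
t: 21.7
eef_pos: [0.5928, 0.2982, 0.206]
eef_rot: [-0.248, 3.128, 0.001]
wrist_force: [0.0, 0.5, 0.6]
gripper_width: 0.679
```

```bash
python3 - <<'E'
from h import *
s=bot.get_state();print(s['t'],s['eef_pos'])
c=cap('wrist');cv2.imwrite('pics/w20.png',c['image'][...,::-1])
c=cap('scene');cv2.imwrite('pics/s20.png',cv2.resize(c['image'][110:190,160:260],None,fx=6,fy=6,interpolation=cv2.INTER_CUBIC)[...,::-1])
E
```

```text
21.7 [0.59283952 0.2981566  0.20601798]
```

View pics/w20.png

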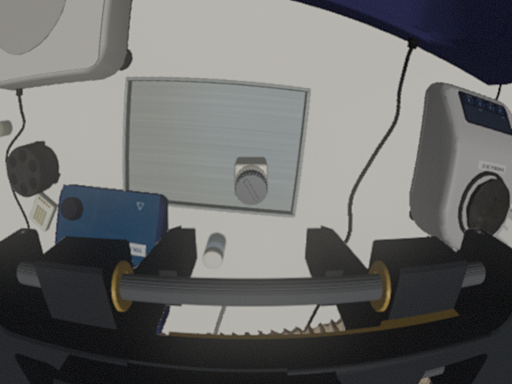

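View pics/s20.png

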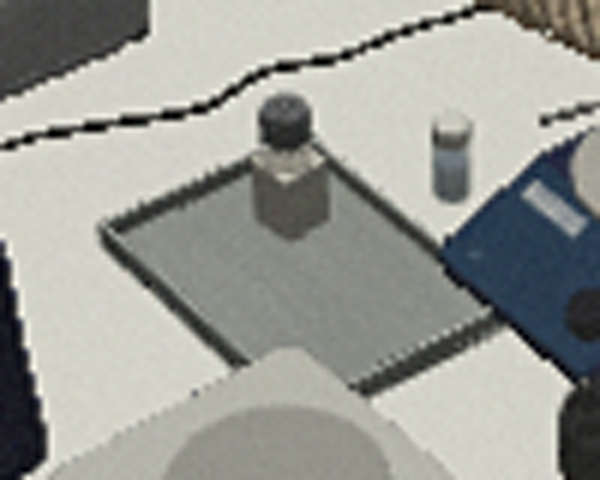

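Request:
servo_tool([
  [[-5,-30,0,0,60],[-12,-75,0,0,60],[-19,-120,0,0,60],[-26,-165,0,0,60],[-33,-210,0,0,60],[-40,-255,0,0,60],[-47,-300,0,0,60],[-54,-345,0,0,60],[-61,-390,0,0,60],[-68,-435,0,0,60],[-75,-480,0,0,60],[-82,-525,0,0,60],[-87,-565,0,-4,60],[-90,-590,-10,-8,60],[-90.5,-602.8,-30,-8,60],[-90.5,-602.8,-60,-8,60],[-90.5,-602.8,-85,-8,60],[-90.5,-602.8,-95,-8,60],[-90.5,-602.8,-95,-8,60]],
], squeeze=12)

```text
t: 23.7
eef_pos: [0.5014, -0.3043, 0.1057]
eef_rot: [0.029, -3.139, -0.003]
wrist_force: [-0.1, -0.8, 0.6]
gripper_width: 0.683
```

```bash
python3 look.py w21.png 246 242
```

```text
23.7 [ 0.50144264 -0.30434406  0.10570233] [-0.08842328 -0.75932691  0.55077824] [-0.00651371 -0.04960126  0.01801554] 0.6827970616570597 [-0.747  0.577  1.397 -0.     1.171 -2.336]
top [ 0.49789347 -0.30665625  0.10369795] [-0.41028443 -0.29308505  0.86357851] [ 0.49713875 -0.30510682  0.10196055] ctr [ 0.5029 -0.3044  0.0926]
```

View pics/w21.png

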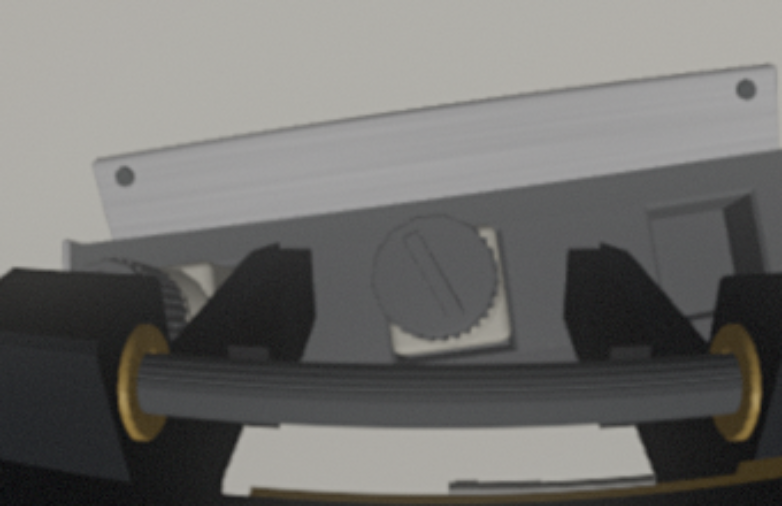

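Request:
servo_tool([
  [[0,-1,-12,0,50],[0,-1,-20.7,0,46],[0,-1,-20.7,0,36],[0,-1,-20.7,0,20],[0,-1,-20.7,0,20],[0,-1,-20.7,0,20],[0,-1,-20.7,0,20],[0,-1,-20.7,0,20],[0,-1,-20.7,3,20],[0,-1,-20.7,6,20],[0,-1,-20.7,8,20],[0,-1,-20.7,8,20],[-1.2,-1.2,-18.5,8,20],[-2.5,-1.4,-16.3,8,20],[-5,-1.8,-12,8,20],[-5,-1.8,-12,8,20]],
])

```text
t: 25.35
eef_pos: [0.4967, -0.3068, 0.0956]
eef_rot: [-0.247, 3.132, -0.001]
wrist_force: [0.1, -1.7, 0.4]
gripper_width: 0.326
```

Request:
servo_tool([
  [[-2.5,-0.4,4.4,0,20],[-5,-0.8,8.7,0,20],[-9.9,-1.6,17.3,0,20],[-14.8,-2.4,26,0,20],[-19.8,-3.1,34.6,0,20],[-24.7,-3.9,43.3,0,20],[-24.7,-3.9,60,0,20],[-24.7,-3.9,85,0,20],[-24.7,-3.9,108,0,20],[-24.7,-3.9,110,0,20]],
])

```text
t: 26.35
eef_pos: [0.4726, -0.3111, 0.208]
eef_rot: [-0.248, 3.128, -0.006]
wrist_force: [-0.6, 0.1, -2.7]
gripper_width: 0.323
```

Request:
servo_tool([
  [[3,20,0,0,20],[8,55,0,0,20],[13,95,0,0,20],[18,135,0,0,20],[23,175,0,0,20],[29,215,0,0,20],[34,255,0,0,20],[39,295,0,0,20],[44,335,0,0,20],[49,375,0,0,20],[55,415,0,0,20],[60,455,0,0,20],[65,490,0,0,20],[67,510,0,0,20],[67.3,516,-20,0,20],[67.3,516,-50,0,20],[67.3,516,-85,0,20],[67.3,516,-115,0,20],[67.3,516,-127,0,20],[67.3,516,-128,0,20]],
])

```text
t: 28.35
eef_pos: [0.5381, 0.2058, 0.0753]
eef_rot: [0.248, -3.128, 0.0]
wrist_force: [0.0, 0.1, -1.5]
gripper_width: 0.323
```

```bash
python3 lean.py w22.png
```

```text
28.35 [0.53809874 0.20577389 0.07525284] [ 0.01802312  0.08336057 -1.47509846] 0.3234586357937798
n [-0.504 -0.096  0.859] pt [0.5316 0.2052 0.0903] 1471 lean deg (+ = cap toward robot) 30.8
```

View pics/w22.png

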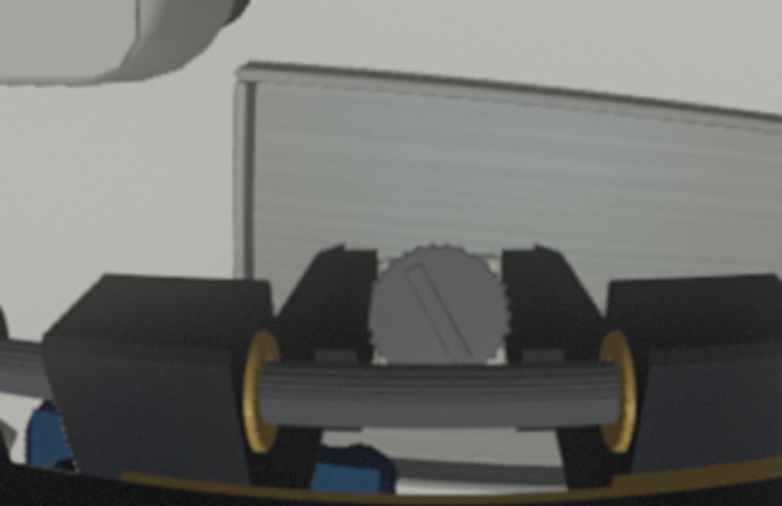

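View pics/sw22.png

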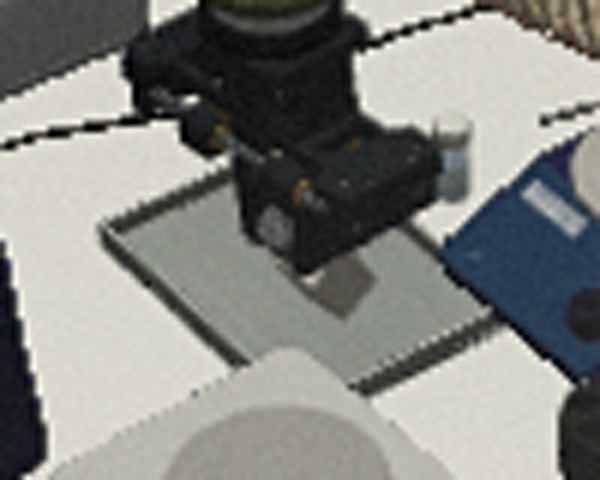

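Bottle 2 hangs leaning 31° over the tray, as bottle 1 did (cap at about (440,305) in the wrist crop). Tip it upright the same way.

Request:
servo_tool([
  [[0,0,-4,0,20],[0,0,-6.5,0,20],[1,0,-7,0,20],[3.2,0.5,-6.7,0,20],[6.4,1,-6,0,20],[10,1.6,-5.6,0,20],[13.4,2.1,-5.4,0,20],[16.4,2.6,-5.6,0,20],[20,3.1,-5.8,0,20],[23,3.6,-6,0,20],[23,3.6,-6,0,20]],
], squeeze=4)

```text
t: 29.55
eef_pos: [0.563, 0.2091, 0.0709]
eef_rot: [-0.248, 3.131, 0.0]
wrist_force: [-1.1, 1.4, 3.2]
gripper_width: 0.325
```

```bash
python3 lean.py w23.png;python3 face.py
```

```text
29.55 [0.56302838 0.20914947 0.07092701] [-1.05134385  1.37928997  3.21032904] 0.3254015549478725
n [-0.561 -0.022  0.828] pt [0.5566 0.2086 0.0893] 636 lean deg (+ = cap toward robot) 33.9
[0.56262375 0.20909165 0.0709545 ] [-0.17757932  0.85801013  3.34975877] 0.32785354553412316
248 lean 10.75 front x 0.5813881838336306
188 [0.547  0.2072 0.0056]
193 [0.5507 0.2078 0.0054]
198 [0.5548 0.2085 0.0039]
203 [0.5581 0.209  0.0056]
208 [0.5596 0.2092 0.0121]
213 [0.5556 0.2085 0.0338]
218 [0.5533 0.2081 0.0487]
223 [0.5535 0.2082 0.0561]
228 [0.5554 0.2085 0.0587]
233 [0.5503 0.2076 0.0773]
238 [0.5485 0.2073 0.087 ]
243 [0.5507 0.2077 0.0877]
248 [0.5531 0.208  0.0878]
```

View pics/w23.png

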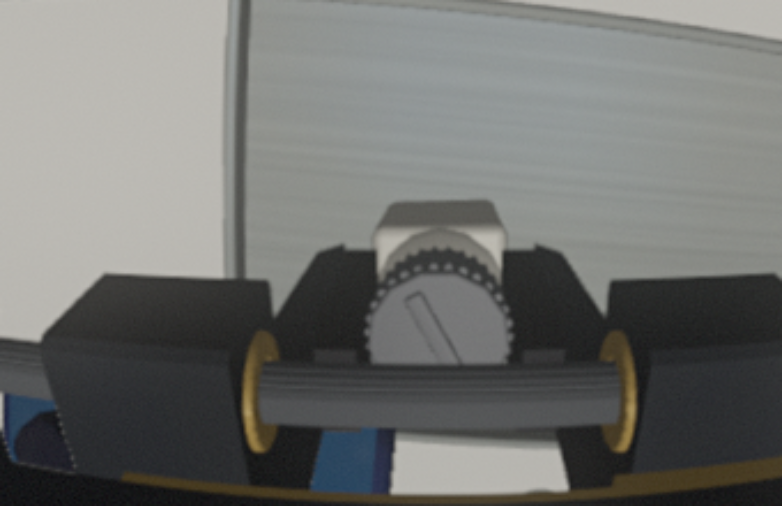

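Request:
servo_tool([
  [[3,0.5,-0.4,0,20],[6,1,-0.9,0,20],[9,1.4,-1.4,0,20],[11.5,1.8,-1.9,0,20],[13.5,2.1,-2.4,0,20],[13.5,2.1,-2.5,0,20]],
])

```text
t: 30.35
eef_pos: [0.5761, 0.2113, 0.0683]
eef_rot: [0.248, -3.131, -0.0]
wrist_force: [-1.1, 1.5, 1.5]
gripper_width: 0.323
```

```bash
python3 face.py
```

```text
[0.57609818 0.21126329 0.06834123] [-1.06327908  1.48453633  1.45874418] 0.3228108324109795
466 lean -0.11 front x 0.5872585917588691
188 [0.5601 0.2093 0.0044]
193 [0.5612 0.2095 0.0131]
198 [0.5614 0.2095 0.0242]
203 [0.5613 0.2095 0.035 ]
208 [0.5611 0.2094 0.045 ]
213 [0.5619 0.2095 0.0514]
218 [0.5631 0.2097 0.0558]
223 [0.5648 0.21   0.0589]
228 [0.5653 0.21   0.0647]
233 [0.5647 0.2099 0.0725]
238 [0.5644 0.2099 0.079 ]
243 [0.5633 0.2097 0.0868]
248 [0.5642 0.2098 0.09  ]
```

View pics/sf.png

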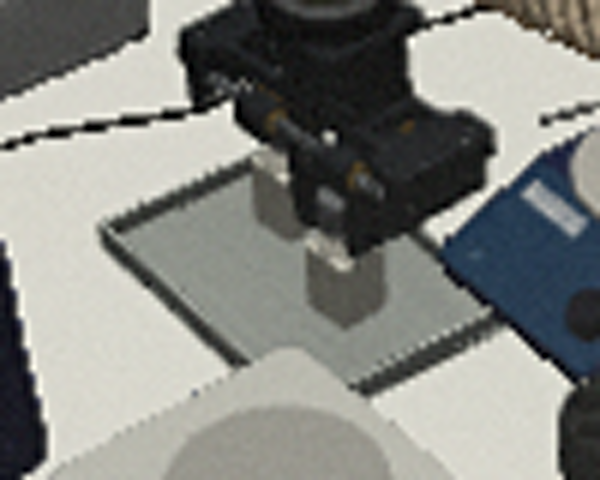

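Upright. Release and go back to inspect cap 3.

Request:
servo_tool([
  [[0,0,-0.5,0,32],[0,0,-0.5,0,35],[0,0,-0.5,0,40],[0,0,-0.5,0,48],[0,0,8,0,48],[0,0,30,0,48],[0,0,70,0,48],[0,0,110,0,48],[0,0,135,0,48]],
])

```text
t: 31.35
eef_pos: [0.5765, 0.2113, 0.2073]
eef_rot: [-0.248, 3.128, 0.0]
wrist_force: [0.3, 0.3, 0.3]
gripper_width: 0.542
```

Request:
servo_tool([
  [[-5,-40,0,0,60],[-8,-85,0,0,60],[-12,-130,0,0,60],[-16,-175,0,0,60],[-20,-220,0,0,60],[-24,-265,0,0,60],[-28,-310,0,0,60],[-32,-355,0,0,60],[-36,-400,0,0,60],[-40,-445,0,0,60],[-44,-490,0,0,60],[-48,-535,0,0,60],[-52,-570,0,0,60],[-57,-595,-10,0,60],[-59,-602,-15,0,60],[-59,-602,-15,0,60]],
])

```text
t: 32.95
eef_pos: [0.5165, -0.3908, 0.1878]
eef_rot: [0.246, -3.131, -0.002]
wrist_force: [0.0, -0.2, 0.4]
gripper_width: 0.682
```

```bash
python3 - <<'E'
from h import *
s=bot.get_state();print(s['t'],s['eef_pos'],s['eef_rot'])
c=cap('wrist');im=c['image'];cv2.imwrite('pics/w30.png',im[...,::-1])
u,v=wproj(c,s,[.5103,-.389,.102]);print(u,v);u=int(u);v=int(v)
cv2.imwrite('pics/w30c.png',cv2.convertScaleAbs(cv2.resize(im[v-40:v+50,u-50:u+50],None,fx=6,fy=6,interpolation=cv2.INTER_CUBIC),alpha=1.8,beta=-40)[...,::-1])
c=cap('scene');cv2.imwrite('pics/s30.png',cv2.resize(c['image'][90:310,120:370],None,fx=3,fy=2.7,interpolation=cv2.INTER_CUBIC)[...,::-1])
E
```

```text
32.95 [ 0.51651172 -0.39082455  0.18782369] [ 2.46140525e-01 -3.13096431e+00 -2.32624096e-03]
253.55975688316835 193.4578585777298
```

View pics/w30c.png

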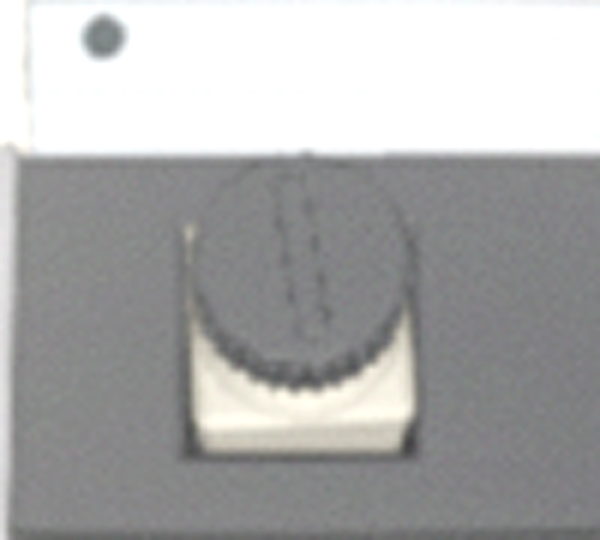

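View pics/s30.png

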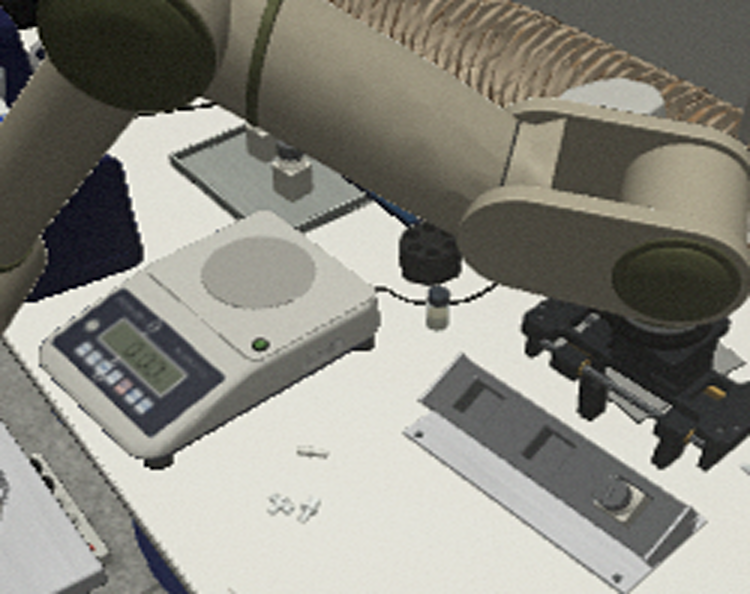

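Request:
servo_tool([
  [[-10,20,40,0,60],[-40,50,70,0,60],[-70,80,80,0,60],[-100,100,80,0,60],[-100,100,80,0,60],[-100,100,80,0,60]],
])

```text
t: 33.65
eef_pos: [0.4174, -0.2898, 0.2696]
eef_rot: [-0.25, 3.13, -0.003]
wrist_force: [0.2, 0.2, 0.6]
gripper_width: 0.679
```

```bash
python3 - <<'E'
from h import *
s=bot.get_state();print(s['t'],s['eef_pos'])
c=cap('top');cv2.imwrite('pics/t40.png',cv2.resize(c['image'][90:290,100:440],None,fx=2.3,fy=2.3)[...,::-1])
c=cap('scene');cv2.imwrite('pics/s40.png',cv2.resize(c['image'][90:310,120:370],None,fx=3,fy=2.7,interpolation=cv2.INTER_CUBIC)[...,::-1])
E
```

```text
33.65 [ 0.41737407 -0.28980597  0.26961305]
```

View pics/t40.png

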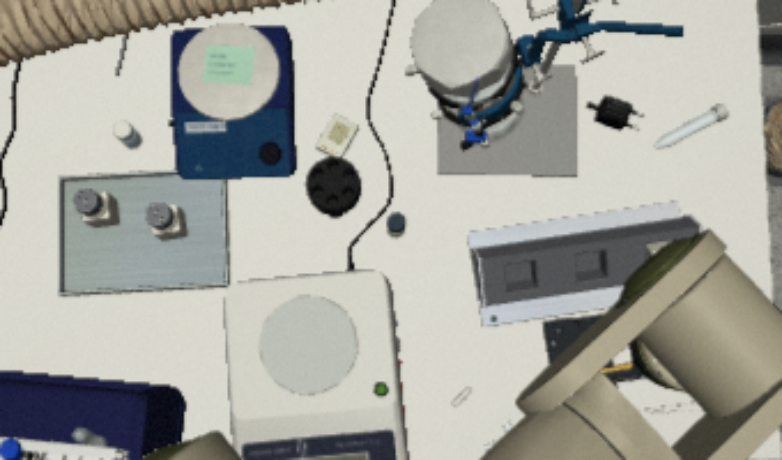

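View pics/s40.png

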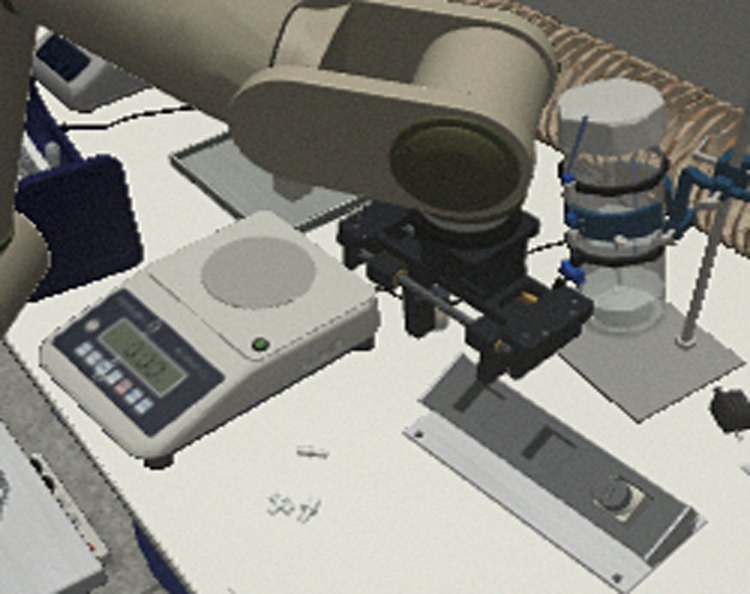

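The top view shows both bottles upright in the tray, at (90,205) and (163,218). The holder (333,185) and vial (396,224) have not moved. The scene view shows bottle 3 in its pocket.

```bash
python3 -c "
from plant import bot
print(bot.finish_job())"
```

```text
the job is handed in; nothing more can be done
None
```

I twisted all three caps anticlockwise in their pockets. The two loose bottles now stand upright on the tray floor, and the tight one is still in the rack. The job was handed in at about 34 s.

| Pocket (rack y, mm) | Cap turn seen | Verdict | Where it is now |
|---|---|---|---|
| Left (+85) | about 25°, plus a few degrees when regripped for the lift | loose | tray, upright |
| Middle (0) | about 25°, plus a few degrees when regripped for the lift | loose | tray, upright |
| Right (-85) | about 8°, then the fingers slipped | tight | rack |

- **Uprighting:** the loose bottles came out of the rack leaning about 30° in the grip. I tipped each one upright by dragging its lower edge lightly on the tray floor, with 3–4 N on the wrist. Just before release their faces measured within about 1° of vertical.
- **Last checks:** the top view showed both bottles standing in the tray, with the vial and tube holder where they were. The scene view showed the third bottle in its pocket.
- **Readings that disagreed:** the tight cap read about 8° where 5.7° was expected. I put the difference down to the bottle's play in its pocket and did not twist it again. The caps also lay about 7 mm nearer the robot than the rack drawing gave, so I used the camera positions.

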